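# Charge the grinding jar with one impactor rod

## Robot

A 6-joint arm with a two-finger parallel gripper is mounted at the origin on a cart in front of the work surface, level with it; the furniture and walls round the work are solid. World frame = base frame: x ahead of the robot, y to its left, z up, the work surface at z = 0. Lengths are in mm, angles in degrees, forces in N, time in s.
With the tool pointing down it reaches from about 350 to 850 mm from the base axis. Payload 8.1 kg.
Tool frame: the origin (TCP) lies at the very end of the fingers, on their centre line; the grasp point (between the pads) lies 19 mm behind it (r.grip_depth is the distance from the TCP to the grasp point, in mm); z points along the fingers, y is the direction in which the jaws open and shut (so a half turn about z gives the same grasp; the last joint's range is limited). The gripper opens to 85 mm and grips with 20 to 120 N. Pads are 22 mm wide; open, the fingers measure 114 mm over their backs; the gripper's body (76 mm by 85 mm) begins 54 mm behind the grasp point. The pads swing forward as they close: fully open they stand 13 mm farther back than shut.
Start: joints at [-4.893, 7.471, 85.268, -0, 87.261, -4.893], TCP at [600.004, 0.022, 231.292] pointing down, gripper open.
Joint ranges: [-169.43, 169.43], [-51.17, 129.36], [1.28, 143.12], [-76.62, 256.62], [0, 156.53], [-152.29, 152.29]. Speed limits (degrees/s): [136.94, 136.94, 159.86, 180, 180, 180].

## Interface

Orientations are given as [roll, pitch, yaw] about the fixed x, y, z axes, in that order (R = Rz(yaw) Ry(pitch) Rx(roll)).
In Python, from bench import status, viewer, hand_in, r gives the robot as it stands.
- The arm moves only by the shell command python3 -m crank 'ROWS' [OPENING] [FORCE]. ROWS is a JSON object of lists of equal length, an entry for each row: "slide": the shift along the tool's x, y, z in m, a list of three; "twist": the turn about the tool's z in rad. A call has 1 to 8 rows; each row shifts and turns the commanded pose from where the row before left it, along the tool's axes as they then stand; what a row does not reach is not made up. A row lasts 1/10 s, in which the tool goes at most 50 mm and 8.59 degrees, less where a joint would pass 70% of its speed; a pose out of reach is approached as far as the arm can. A call with a gripper value outside its range is refused whole. OPENING is the closure, from 0 (fully open) to 1 (shut), set as the call begins (- or left out, the last holds). The fingers move at their own pace and stop on an object; FORCE is the grip in N (left out, the last holds). Time passes only in rows, so rows that do not move let the fingers close. It gives the time, the measured TCP pose, the force and the opening at its end, in the units of the state.
- status.sense(): the state, without advancing time (a new reading comes with each control period).
- viewer.snapshot(name): name is "scene" or "side" or "wrist"; returns a dict with "img" (480x640x3 uint8, red, green, blue), "fx", "fy", "cx", "cy" (pixels), "R" (3x3) and "t" (3): a world point X has camera coordinates R X + t; the wrist camera has in their place "hand_eye" (4x4, takes a point from camera to tool coordinates, whose origin is the TCP and whose axes are the flange's). Camera axes: x right, y down, z forward; pixel columns grow to the right and rows downward; lengths in mm; the calibration is good to about 2 mm. A picture is of the moment at which its call begins: read the wrist's pose just before it. There is no depth.
- hand_in(): hands the job in, once; it reports no verdict.
The state is a dict: "time": time; "joint_pos": joint angles; "qd": joint speeds; "joint_efforts": joint torques, N m; "tool_pos": TCP position; "tcp_rot": TCP orientation; "ft_force": force on the tool from outside, world axes, zero at the start; "wrist_torque": the same for the moment, N m; "finger_gap": finger opening in mm.
Only numpy, scipy, OpenCV 4.12 (cv2) and the standard library are available. Lean on these libraries where they do the work, as an engineer would, in place of code of your own. Each camera call takes 0.05 s, during which the arm holds its last target.

## Task

Take the clear tube of black steel rods from its blue rest, hold its mouth close over the open grinding jar and tip it down until the first rod just shows at the rim; stop and let it come to rest there before easing that one rod into the jar, with the other two staying in the tube. Lay the tube back in its rest as it was, mouth end up, and put the lid on the jar so that it sits flat. Leave the jar standing and do not disturb the tin, the mug and the vials.

Things in the scene. Friction and masses are not known exactly. Their poses are not given: they have to be found in the camera images.
- tube_mid (a point): clear plastic tube, outside diameter 25, bore 20, 200 long, blue foot (floor 6 thick) and thin white ring at the open mouth, last 70 mm lightly frosted; three black steel rods lie in it end to end; 0.2 kg in all. Point on its axis half-way along (100 from each end). Axes: z along the tube towards the mouth, x across it (level while it is in the rest), y upward and square to it. Grip it here across x; 100 mm are free between the yokes
- tube_mouth (a point): centre of the tube's open mouth, 100 mm along z from tube_mid; same axes. The rim has no lip
- tube: the same tube; origin at the centre of its foot, z towards the mouth
- rod_1: blackened steel rod, diameter 15, 50 long over its round ends, 60 g (0.8 to 1.3 times); the one nearest the tube's mouth; origin at its centre, z along it. At the start its nose stands 44 mm short of the rim. A rod tips off the rim about when its centre passes it
- rod_1_mid (a point): centre of the first rod (nose 25 mm ahead). The rods slide by their weight, all together: from rest they start when the mouth points 16 to 22 degrees below level (differs from run to run); the frosted end grips more, so it takes 2 to 4 degrees more to take the first rod off the rim. Once moving they gain speed; raising the tube 3 degrees stops them
- rod_2_mid (a point): centre of the second rod, the middle one of the three, same size
- rod_3_mid (a point): centre of the third rod, at the tube's foot, same size
- rest: fixed tube rest: grey plate 74 x 226 mm, 10 high, with two blue V yokes 10 thick and a blue foot stop; it holds the tube lying 20 degrees mouth up, pointing along the rest's -y. Origin on the table under the seated tube's middle, z up
- rest_seat (a point): where tube_mid lies when the tube is in the rest: on the axis of the seated tube, 75 mm over the table; z along the seated tube towards its mouth (20 degrees above level), x across, y upward. The yokes stand 60 mm to either side along the tube; their V is open upward and catches the tube within 8 mm sideways
- jar: open steel grinding jar, loose, about 0.6 kg, outside diameter 56, bore 48, height 72, floor 6 thick; origin at the centre of its underside, z up
- jar_mouth (a point): centre of the jar's open mouth, 72 mm over the table
- lid: lid of the jar, 0.12 kg, lying on the table beside it: white spigot (diameter 43, 5 high, chamfered) below, steel disc (diameter 60, 8 thick), black knob on top; origin at the centre of the spigot's underside, z up. Seated, the disc lies on the jar's rim and the origin is 67 mm above the jar's
- lid_knob (a point): centre of the lid's round black knob (diameter 20, 26 tall), 26 mm above the lid's underside; when the lid is seated it is 21 mm above jar_mouth
- terminal_tin: bystander: tin with a red lid, 64 x 64 x 42; origin under its centre
- mug_1: bystander: white mug with a handle, 78 x 110 x 97; origin under its centre
- vial_1: bystander: small vial with blue cap, 24 x 24 x 62; origin under its centre
- vial_2: bystander: small brown vial with black cap, 24 x 24 x 62; origin under its centre
Things that resemble listed ones, but are neither listed nor needed, are in the scene too. Leave any orange, purple or turquoise look-alike of the lid alone.

How it is judged (in metres and radians):
On the way, in this order (a step that is already met when the one before it is completed fails the run):
1. The tube is lifted clear of its rest with the three rods in it (contact force between tube and rest below 0.01 N and distance of tube_mid from where it was at the start of the episode above 0.04 m and z of rod_1_mid in the frame of tube_mid below 0.06 m), for 0.1 s.
2. Mouth within 40 mm of the jar's axis and 30 mm below to 60 mm above its rim, the first rod rests at the tube's rim: nose 5 mm inside to 18 mm outside, under 20 mm/s for 0.2 s (horizontal distance between tube_mouth and jar_mouth below 0.04 m and z of tube_mouth in the frame of jar_mouth between -0.03 and 0.06 m and z of rod_1_mid in the frame of tube_mid between 0.07 and 0.093 m and distance between rod_1_mid and tube_mouth below 0.034 m and linear speed of rod_1 below 0.02 m/s), for 0.2 s.
3. The first rod lies in the jar, the other two are still in the tube (horizontal distance between rod_1_mid and jar below 0.024 m and z of rod_1_mid in the frame of jar between 0.005 and 0.055 m and z of rod_2_mid in the frame of tube_mid between -0.1 and 0.095 m and x of rod_2_mid in the frame of tube_mid between -0.01 and 0.01 m and y of rod_2_mid in the frame of tube_mid between -0.01 and 0.01 m and z of rod_3_mid in the frame of tube_mid between -0.1 and 0.095 m and x of rod_3_mid in the frame of tube_mid between -0.01 and 0.01 m and y of rod_3_mid in the frame of tube_mid between -0.01 and 0.01 m), for 0.1 s.
4. The tube lies in its rest again, mouth up, and is let go (distance between tube_mid and rest_seat below 0.015 m and z of tube_mouth in the frame of rest above 0.095 m and y of tube_mouth in the frame of rest below -0.075 m and angle between the z axis of tube_mid and the z axis of rest_seat, either way round below 0.12 rad and contact force between tube and the fingers below 0.05 N and linear speed of tube below 0.02 m/s), for 0.2 s.
5. The lid sits flat on the jar (horizontal distance between lid_knob and jar_mouth below 0.006 m and z of lid_knob in the frame of jar_mouth between 0.015 and 0.025 m and angle between lid_knob's own z axis and vertical below 0.08 rad), for 0.2 s.
At the end, for the whole second after the job is handed in: Rod 1 in the standing jar, rods 2 and 3 in the tube; tube in its rest, middle within 15 mm of the seat, axis within 0.12 rad, mouth at the high end; lid on the jar, centred within 6 mm, fully down (5 mm) and flat (0.08 rad); all released and at rest (all of step 3 and all of step 5 and distance between tube_mid and rest_seat below 0.015 m and z of tube_mouth in the frame of rest above 0.095 m and y of tube_mouth in the frame of rest below -0.075 m and angle between the z axis of tube_mid and the z axis of rest_seat, either way round below 0.12 rad and angle between jar's own z axis and vertical below 0.1 rad and linear speed of each of lid, tube, jar below 0.02 m/s); the robot touches nothing.
It fails at once if the second or third rod leaves the tube (its middle passes the rim) (z of any of rod_2_mid, rod_3_mid in the frame of tube_mid above 0.1 m).
It fails at once if the jar is tipped by more than 0.3 rad or pushed more than 40 mm (angle between jar's own z axis and vertical above 0.3 rad or distance of jar from where it was at the start of the episode above 0.04 m).
It fails at once if the tin, the mug or a vial is moved more than 20 mm or tipped (distance of any of terminal_tin, mug_1, vial_1, vial_2 from where it was at the start of the episode above 0.02 m or angle between any of terminal_tin, mug_1, vial_1, vial_2's own z axis and vertical above 0.3 rad).
It also fails if it takes over 72 s, if anything falls off the work surface, if the arm or the gripper's body presses on something with over 40 N, if the wrist force passes 120 N, or if a joint passes its speed limit or range.

## Working session

There is one attempt and no reset: what is moved stays moved. The work goes in short steps, Python scripts to look and compute and a shell command to move; the robot and the scene stay as the last step left them, time stands still between calls to the robot, and variables do not carry over. Pictures are saved under pics/ and viewed, and the job is handed in when it is done.

```bash
ls; mkdir -p pics
python3 - <<'E'
from bench import status, viewer, r
import cv2,json
print(status.sense()); print(r.grip_depth)
for n in ["scene","side","wrist"]:
    s=viewer.snapshot(n); cv2.imwrite(f"pics/{n}0.png",s["img"][:,:,::-1])
    print(n,{k:(v.tolist() if hasattr(v,'tolist') else v) for k,v in s.items() if k!="img"})
E
```

```text
pics
{'time': 0.0, 'joint_pos': array([-4.89442753e+00,  7.51590680e+00,  8.53296293e+01,  4.84484134e-04,
        8.72608587e+01, -4.89231696e+00]), 'qd': array([ 0.00685276, -0.03702423,  0.024421  , -0.01307654, -0.11206566,
        0.06479164]), 'joint_efforts': array([-1.90700346e-03, -5.69404185e+01, -5.00557995e+01, -2.19391650e-04,
        1.44415747e-02,  7.24149572e-05]), 'tool_pos': array([5.99451808e+02, 5.80524637e-02, 2.30232744e+02]), 'tcp_rot': array([-1.79894034e+02, -9.55582175e-03,  8.99978570e+01]), 'ft_force': array([ 0.09292761,  0.00936175, -0.03338701]), 'wrist_torque': array([ 0.01332197,  0.00887289, -0.02237509]), 'finger_gap': 85.52043545435546}
18.700000000000003
scene {'fx': 492.7873891795231, 'fy': 492.7873891795231, 'cx': 335.2916471699793, 'cy': 236.68573534040704, 'R': [[-0.78971400980685, -0.6132049683664318, 0.018205754186792295], [-0.3893620335513964, 0.47806386459756495, -0.7873068958130386], [0.4740769869372566, -0.6288359151136049, -0.6162924649220755]], 't': [498.7207435453695, 218.38189946202044, 1019.2650914793286]}
side {'fx': 461.9544542114615, 'fy': 461.9544542114615, 'cx': 320.10352689779467, 'cy': 248.431017168265, 'R': [[-0.9446794644964109, -0.3279793614744986, -0.0032012193855745818], [-0.12918119614639273, 0.38101646465122857, -0.9154991382993577], [0.3014845401027416, -0.8644396983662073, -0.40230719601764414]], 't': [554.6419360623355, 91.65959073171543, 834.3397323722445]}
wrist {'fx': 426.4879853196382, 'fy': 426.4879853196382, 'cx': 323.085953731911, 'cy': 233.9064182076614, 'hand_eye': [[0.0005333673390620358, -0.9606390209886561, -0.27779918443587265, 69.45296768656705], [0.9999992793908666, 0.0002135953973427498, 0.00118135293301198, -0.014504122124225916], [-0.001075517097829616, -0.27779961434631373, 0.9606384426682132, -143.05969462584423], [0.0, 0.0, 0.0, 1.0]]}
```

View pics/scene0.png

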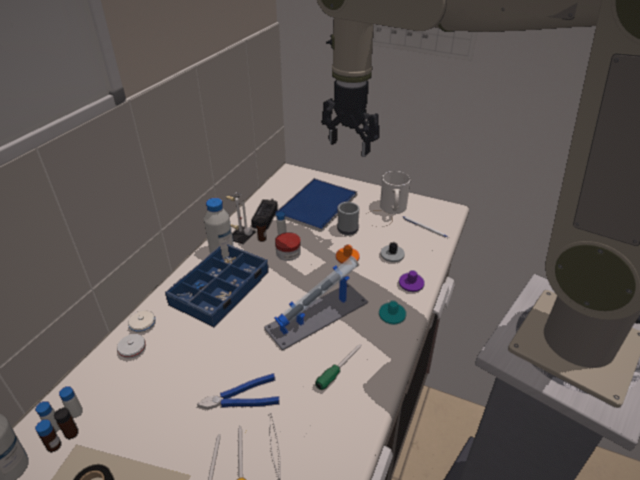

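View pics/side0.png

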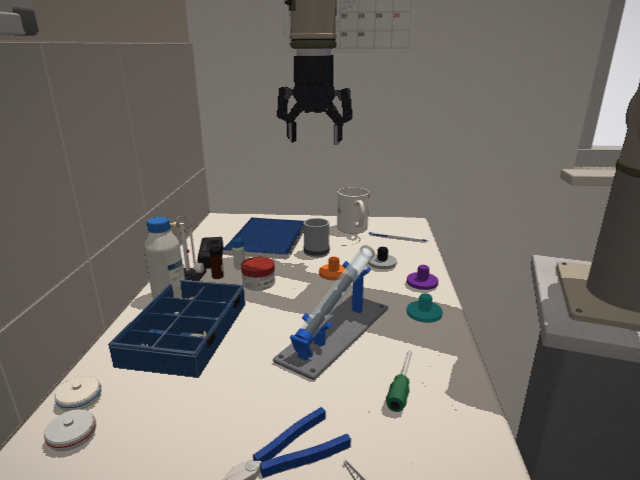

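View pics/wrist0.png

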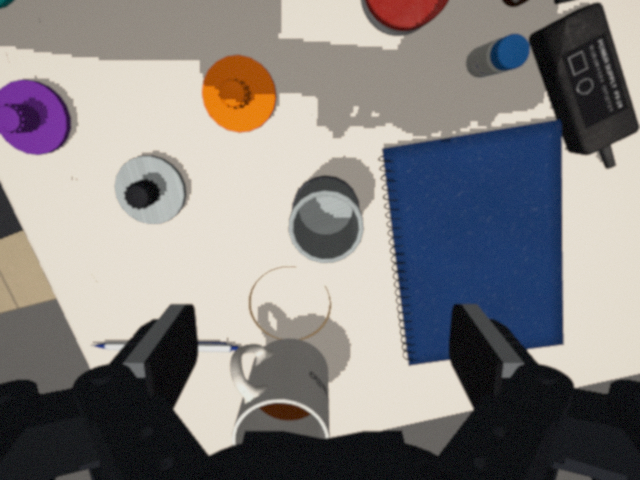

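```bash
cat > h.py <<'E'
import numpy as np, cv2
from scipy.spatial.transform import Rotation as Ro
from bench import status, viewer, r
def snap(name, fn=None):
    st=status.sense(); s=viewer.snapshot(name)
    if fn: cv2.imwrite("pics/"+fn,s["img"][:,:,::-1])
    if name=="wrist":
        T=np.eye(4); T[:3,:3]=Ro.from_euler('xyz',st["tcp_rot"],degrees=True).as_matrix(); T[:3,3]=st["tool_pos"]
        M=np.linalg.inv(T@np.array(s["hand_eye"])); s["R"]=M[:3,:3]; s["t"]=M[:3,3]
    s["R"]=np.array(s["R"]); s["t"]=np.array(s["t"])
    return s
def ray(s,u,v):
    d=s["R"].T@np.array([(u-s["cx"])/s["fx"],(v-s["cy"])/s["fy"],1.]); return -s["R"].T@s["t"], d/np.linalg.norm(d)
def onz(s,u,v,z):
    c,d=ray(s,u,v); return c+d*(z-c[2])/d[2]
def proj(s,X):
    p=s["R"]@np.array(X,float)+s["t"]; return np.array([s["fx"]*p[0]/p[2]+s["cx"],s["fy"]*p[1]/p[2]+s["cy"]])
def meet(a,b):
    (c1,d1),(c2,d2)=a,b
    A=np.stack([d1,-d2],1); k=np.linalg.lstsq(A,c2-c1,rcond=None)[0]
    p,q=c1+k[0]*d1,c2+k[1]*d2; return (p+q)/2,np.linalg.norm(p-q)
E
python3 - <<'E'
from h import *
np.set_printoptions(precision=1,suppress=True)
w=snap("wrist");sc=snap("scene");sd=snap("side")
for n,u,v,z in [("jar",326,227,72),("lid disc",150,189,13),("knob",136,196,39),("mug",282,440,97),("bluevial",510,52,62),("tin",406,0,42)]:
    print(n,onz(w,u,v,z))
print("mouth",meet(ray(sc,352,265),ray(sd,368,254)))
print("foot",meet(ray(sc,281,325),ray(sd,304,340)))
for n,a,b in [("plate L",(267,324),(279,354)),("plate R",(368,302),(389,306)),("plate near",(280,341),(316,371)),("plate far", (352,290),(366,300))]:
    print(n,onz(sc,*a,10),onz(sd,*b,10))
E
```

```text
jar [601.8 -12.4  72. ]
lid disc [451.8   5.1  13. ]
knob [450.7   4.1  39. ]
mug [ 567.5 -178.8   97. ]
bluevial [726.1 107.7  62. ]
tin [657.5 143.7  42. ]
mouth (array([433.6, 202.6, 112.4]), np.float64(2.762976594443786))
foot (array([477.1, 377.9,  51.5]), np.float64(5.103902368455244))
plate L [525.6 369.5  10. ] [523.9 364.7  10. ]
plate R [397.4 184.3  10. ] [399.3 179.1  10. ]
plate near [473.5 385.9  10. ] [460.  383.4  10. ]
plate far [447.2 176.1  10. ] [441.7 172.   10. ]
```

```bash
python3 -m crank -h 2>&1 | head -20; echo; python3 -c "
from bench import status,r
print(status.sense()['time']); print([a for a in dir(r) if a[0]!='_']); print([a for a in dir(status) if a[0]!='_'])"
```

```text
invalid input: not JSON, or not a number

0.3
['PlanningError', 'grip_depth']
['sense']
```

```bash
python3 -m crank '{"slide":[[0.03,-0.015,-0.01],[0.045,-0.025,-0.01],[0.045,-0.025,-0.01],[0.045,-0.025,0],[0.045,-0.025,0],[0.04,-0.02,0],[0.03,-0.01,0],[0.01,0,0]],"twist":[0,0,0,0,0,0,0,0]}' 0
python3 -m crank '{"slide":[[0,0,0],[0,0,0],[0,0,0],[0,0,0],[0,0,0],[0,0,0],[0,0,0],[0,0,0]],"twist":[-0.149,-0.149,-0.149,-0.149,-0.149,-0.149,-0.149,-0.149]}'
python3 -m crank '{"slide":[[0,0,0],[0,0,0],[0,0,0],[0,0,0],[0,0,0],[0,0,0],[0,0,0],[0,0,0]],"twist":[-0.149,-0.149,-0.149,-0.149,-0.149,-0.149,-0.149,-0.149]}'
python3 -m crank '{"slide":[[0,0,0],[0,0,0],[0,0,0],[0,0,0]],"twist":[-0.149,-0.149,-0.149,-0.07]}'
python3 - <<'E'
from h import *
w=snap("wrist","w1.png"); print(status.sense())
E
```

```text
time: 1.1
tool_pos: [457.1, 286.1, 260.6]
tcp_rot: [-180.0, -0.1, 90.2]
ft_force: [0.7, 0.0, 0.4]
finger_gap: 85.3
time: 1.9
tool_pos: [459.3, 282.5, 260.3]
tcp_rot: [-180.0, 0.0, 158.6]
ft_force: [-0.1, 0.4, -0.8]
finger_gap: 85.3
time: 2.7
tool_pos: [459.3, 282.5, 260.3]
tcp_rot: [-180.0, -0.0, -133.1]
ft_force: [-0.8, -0.4, 1.2]
finger_gap: 85.2
time: 3.1
tool_pos: [459.3, 282.5, 260.2]
tcp_rot: [-180.0, -0.0, -103.5]
ft_force: [-0.6, -0.3, 0.5]
finger_gap: 85.1
{'time': 3.15, 'joint_pos': array([ 2.61589352e+01, -2.56069633e+00,  9.25775480e+01, -2.10544672e-02,
        8.99922859e+01, -1.40453891e+02]), 'qd': array([ 0.13338452,  0.04362602, -0.03083318,  0.01609422,  0.03399723,
        9.45549928]), 'joint_efforts': array([ 1.71651514e-01, -4.81227887e+01, -5.04036355e+01,  2.47595238e-02,
        7.52070366e-03,  6.67640939e-01]), 'tool_pos': array([459.33470615, 282.50518139, 260.26870384]), 'tcp_rot': array([-1.79993641e+02, -2.20532637e-02, -1.03387171e+02]), 'ft_force': array([-7.58410583e-01, -4.88019587e-01,  5.35104450e-04]), 'wrist_torque': array([ 0.04685469, -0.03473896,  0.0813048 ]), 'finger_gap': 85.42017039356227}
```

View pics/w1.png

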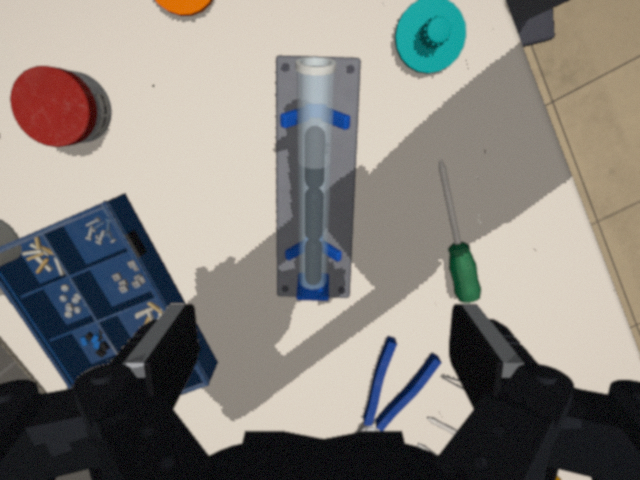

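Run:
```python
from h import *
np.set_printoptions(precision=1,suppress=True)
w=snap("wrist")
C=[onz(w,u,v,10) for u,v in [(277,56),(360,57),(350,297),(277,297)]]
for c in C: print(c)
c=sum(C)/4; print("centre",c)
ax=(C[0]+C[1]-C[2]-C[3]); print("head",np.degrees(np.arctan2(ax[1],ax[0])),np.linalg.norm(ax)/2, np.linalg.norm(C[0]-C[1]),np.linalg.norm(C[3]-C[2]))
m=onz(w,316,68,109.2);f=onz(w,313,291,40.8);y1=onz(w,315,119,100);y2=onz(w,313,250,60)
print(m,f,(m+f)/2,y1,y2); d=m-f; print(np.degrees(np.arctan2(d[1],d[0])),np.linalg.norm(d))
```

```text
[471.5 159.9  10. ]
[402.4 177.1  10. ]
[458.7 393.8  10. ]
[529.9 376.9  10. ]
centre [465.6 276.9  10. ]
head -104.81235506194331 224.23456611420957 71.13476940604215 73.22882919566536
[441.7 186.  109.2] [489.3 365.9  40.8] [465.5 275.9  75. ] [450.  216.9 100. ] [477.9 321.2  60. ]
-104.83185602646992 198.212810313178
```

```bash
python3 -m crank '{"slide":[[0,0,0],[0.004,-0.0075,0.025],[0,0,0.045],[0,0,0.045],[0,0,0.035],[0,0,0.025],[0,0,0.015],[0,0,0]],"twist":[0.025,0,0,0,0,0,0,0]}' 0
python3 - <<'E'
from h import *
w=snap("wrist","w2.png");snap("side","s2.png"); print(status.sense()['tool_pos'])
E
```

```text
time: 4.0
tool_pos: [463.5, 276.5, 68.1]
tcp_rot: [179.8, -0.2, -105.3]
ft_force: [-0.5, -0.8, 0.1]
finger_gap: 85.1
[465.67946855 277.67154326  71.43985391]
```

View pics/w2.png

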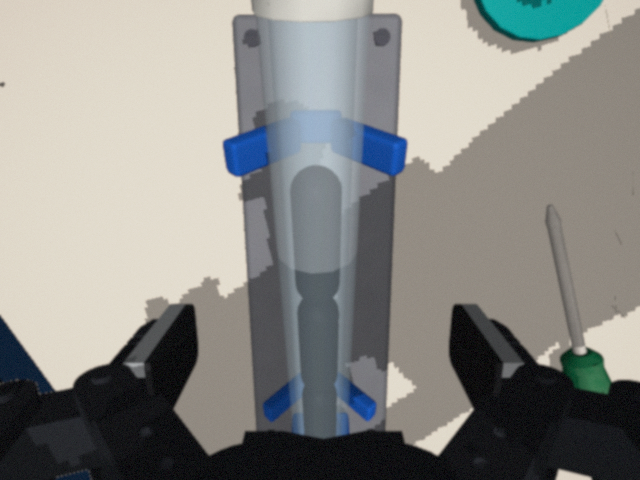

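```bash
python3 -m crank '{"slide":[[0,0,0.008],[0,0,0.006],[0,0,0]],"twist":[0,0,0]}' 0
python3 -m crank '{"slide":[[0,0,0],[0,0,0],[0,0,0],[0,0,0],[0,0,0],[0,0,0]],"twist":[0,0,0,0,0,0]}' 1 30
```

```text
time: 4.4
tool_pos: [464.7, 277.3, 55.9]
tcp_rot: [180.0, -0.0, -105.2]
ft_force: [0.3, -0.7, -0.4]
finger_gap: 85.8
time: 5.0
tool_pos: [465.7, 277.5, 56.8]
tcp_rot: [-179.9, 0.0, -105.2]
ft_force: [3.1, -0.4, 0.3]
finger_gap: 24.1
```

```bash
python3 -m crank '{"slide":[[0,0,-0.005],[0,0,-0.01],[0,0,-0.018],[0,0,-0.022],[0,0,-0.02],[0,0,-0.012],[0,0,-0.005],[0,0,0]],"twist":[0,0,0,0,0,0,0,0]}'
python3 - <<'E'
from h import *
w=snap("wrist","w3.png");snap("side","s3.png"); print(status.sense()['tool_pos'],status.sense()['finger_gap'])
E
```

```text
time: 5.8
tool_pos: [465.1, 277.6, 148.9]
tcp_rot: [-180.0, 0.0, -105.2]
ft_force: [-0.1, 0.3, -2.3]
finger_gap: 24.5
[464.31621037 277.14768156 147.30420379] 24.30375541446673
```

View pics/w3.png

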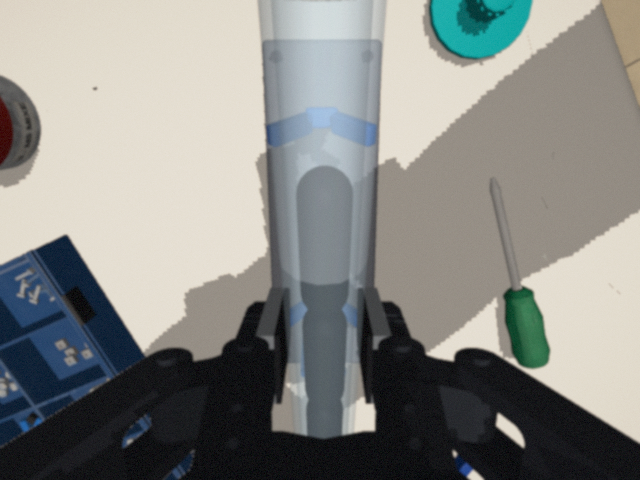

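View pics/s3.png

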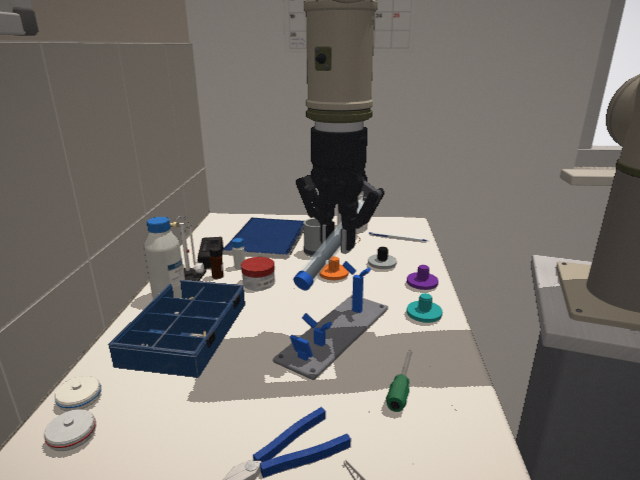

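```bash
python3 -m crank '{"slide":[[0.01,0.001,-0.005],[0.025,0.002,-0.005],[0.035,0.003,0],[0.03,0.003,0],[0.018,0.001,0],[0.007,0,0],[0,0,0],[0,0,0]],"twist":[0,0,0,0,0,0,0.09,0.08]}'
python3 - <<'E'
from h import *
snap("scene","c4.png");snap("side","s4.png"); s=status.sense();print(s['tool_pos'],s['tcp_rot'],s['joint_pos'])
E
```

```text
time: 6.7
tool_pos: [422.4, 159.2, 158.2]
tcp_rot: [180.0, 0.0, -115.2]
ft_force: [0.8, -0.7, -2.7]
finger_gap: 23.9
[422.38958411 159.48649139 158.15734427] [ 1.79977041e+02 -3.89634058e-03 -1.15037707e+02] [ 1.41648735e+01 -1.35371045e+01  1.13240016e+02  1.16584987e-02
  8.03173429e+01 -1.40799382e+02]
```

View pics/c4.png

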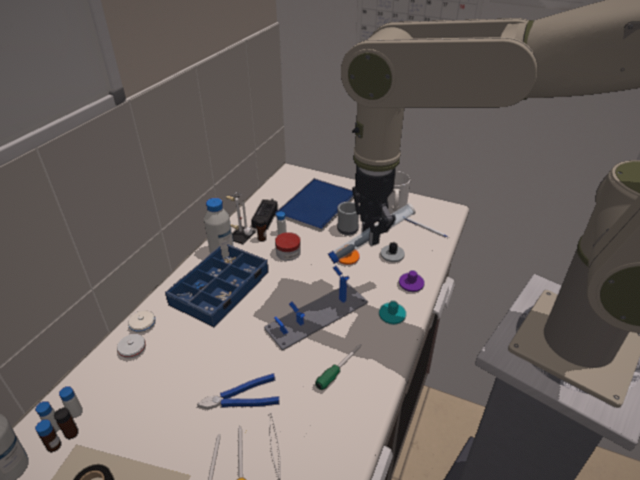

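View pics/s4.png

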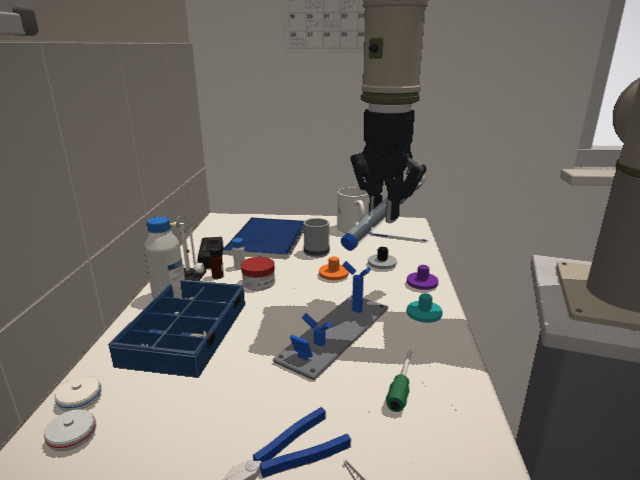

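```bash
python3 -m crank '{"slide":[[0,0,0.01],[0,0,0.018],[0,0,0.015],[0,0,0.008],[0,0,0.005],[0,0,0.005],[0,0,0]],"twist":[0,0,0,0,0,0,0]}' - 25
python3 - <<'E'
from h import *
snap("side","s5.png"); s=status.sense();print(s['tool_pos'],s['ft_force'],s['wrist_torque'])
E
```

```text
time: 7.5
tool_pos: [423.0, 159.9, 97.6]
tcp_rot: [-180.0, 0.1, -114.9]
ft_force: [0.4, 1.5, -0.4]
finger_gap: 24.4
[423.02065283 159.84050202  97.85631387] [ 0.23446608  2.64940431 -0.25072052] [ 0.3366034  -0.13963658  0.05877355]
```

View pics/s5.png

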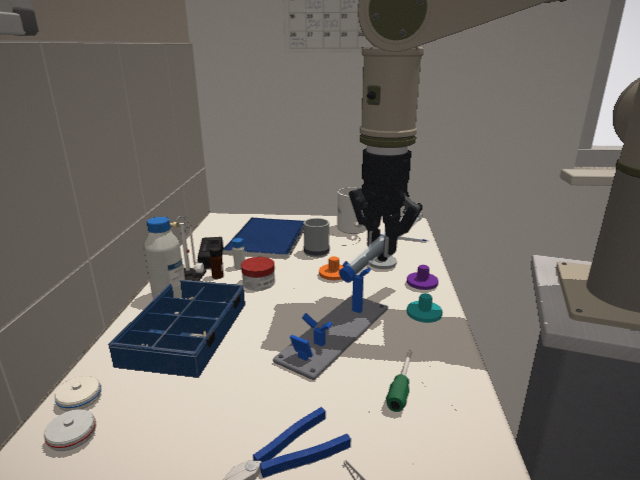

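```bash
python3 -m crank '{"slide":[[0,0,0.004],[0,0,0.004],[0,0,0.004],[0,0,0.004],[0,0,0]],"twist":[0,0,0,0,0]}'
python3 -m crank '{"slide":[[0,0,0.004],[0,0,0.004],[0,0,0.003],[0,0,0.002],[0,0,0]],"twist":[0,0,0,0,0]}'
python3 - <<'E'
from h import *
snap("side","s6.png");snap("wrist","w6.png"); s=status.sense();print(s['tool_pos'],s['ft_force'],s['wrist_torque'])
E
```

```text
time: 8.05
tool_pos: [422.7, 159.2, 80.9]
tcp_rot: [-180.0, -0.0, -115.0]
ft_force: [2.8, -1.6, 1.4]
finger_gap: 24.7
time: 8.55
tool_pos: [422.7, 159.3, 68.0]
tcp_rot: [-180.0, -0.0, -115.0]
ft_force: [3.6, -4.6, 3.1]
finger_gap: 24.6
[422.69681452 159.22347777  68.05462814] [ 3.86552037 -3.79708709  2.15564856] [-0.42837622 -0.56770729 -0.29963389]
```

View pics/s6.png

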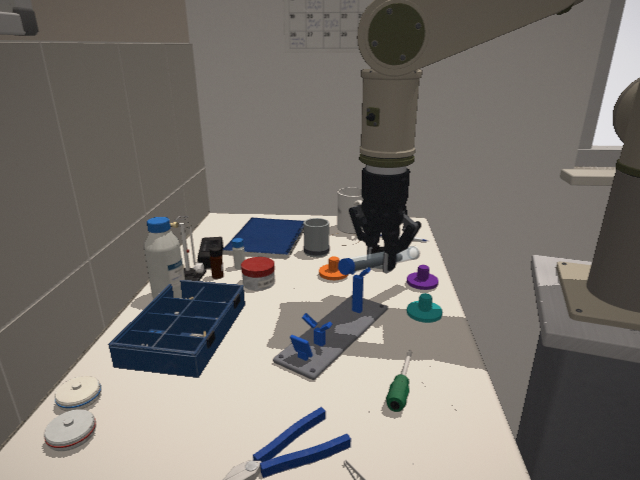

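View pics/w6.png

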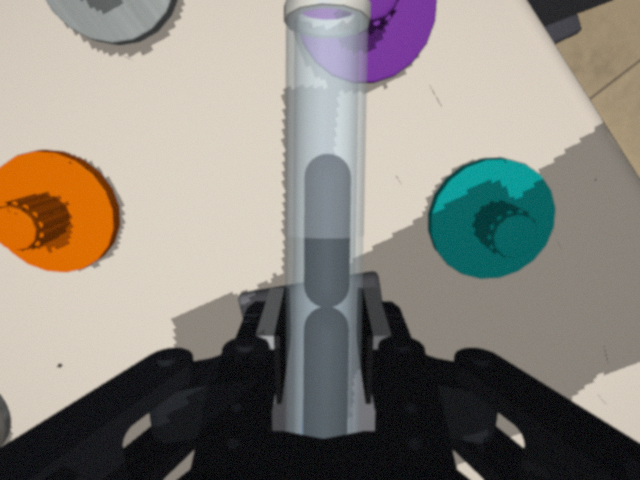

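```bash
cat >> h.py <<'E'
_HE=np.array(viewer.snapshot.__self__ if False else 0)
def tubeang(s,v_mouth,L=100,zoff=-18.2):
    """mouth-down angle from the image row of the mouth centre (wrist)"""
    H=np.linalg.inv(np.array(s["hand_eye"])); best=[]
    from scipy.optimize import brentq
    def row(a,L=L):
        a=np.radians(a); p=H@np.array([L*np.cos(a),0,zoff+L*np.sin(a),1]); return s["fy"]*p[1]/p[2]+s["cy"]
    return brentq(lambda a:row(a)-v_mouth,-25,40), row
def along(s,v,a,yoff=0,zoff=-18.2):
    """position along tube axis for image row v, with tube mouth-down angle a"""
    H=np.linalg.inv(np.array(s["hand_eye"])); from scipy.optimize import brentq
    def row(L):
        b=np.radians(a); p=H@np.array([L*np.cos(b),0,zoff+L*np.sin(b),1]); return s["fy"]*p[1]/p[2]+s["cy"]
    return brentq(lambda L:row(L)-v,0,115)
E
sed -i '/^_HE/d' h.py
python3 - <<'E'
from h import *
w=snap("wrist")
for v in (8,14,20):
    a,_=tubeang(w,v); print(v,a, along(w,154,a), along(w,307,a))
s=status.sense(); print(s['time'])
# mouth & foot by two fixed views
sc=snap("scene","c6.png");sd=snap("side")
print(meet(ray(sd,345,266),ray(sd,345,266)))
E
```

```text
8 5.528858108311457 59.15544698305823 10.52665693759244
14 8.337486895740943 59.2250916755023 10.350804486444476
20 10.981014746929949 59.42136111166671 10.212634632744447
8.7
(array([284.25901221, 868.22368141, 421.35068511]), np.float64(0.0))
```

Run:
```python
import cv2
im=cv2.imread("pics/c6.png"); cv2.imwrite("pics/c6z.png",cv2.resize(im[180:320,280:480],None,fx=4,fy=4,interpolation=2))
im=cv2.imread("pics/s6.png"); cv2.imwrite("pics/s6z.png",cv2.resize(im[200:340,290:490],None,fx=4,fy=4,interpolation=2))
```

```text
(no output)
```

View pics/s6z.png

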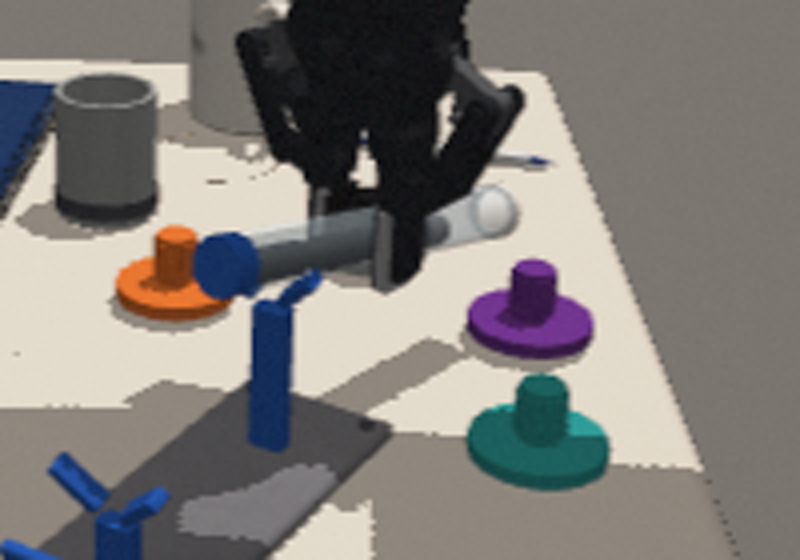

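View pics/c6z.png

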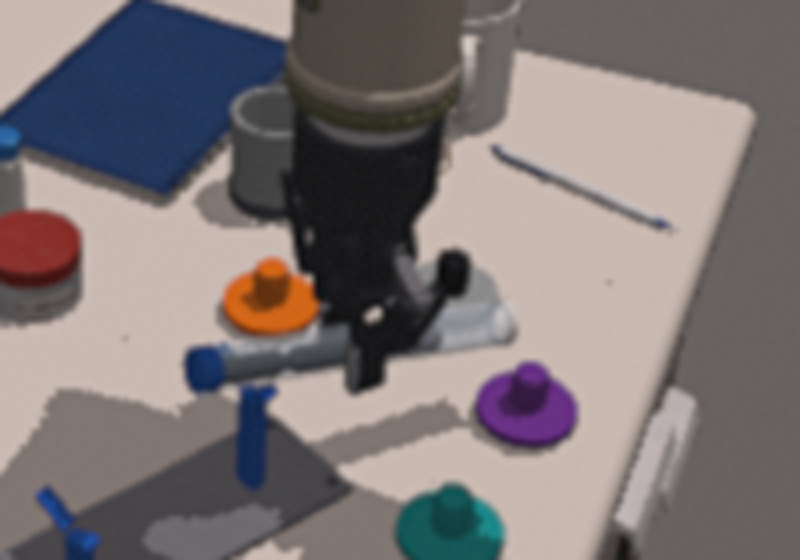

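Run:
```python
from h import *
sc=snap("scene");sd=snap("side")
m,e=meet(ray(sc,407,260.5),ray(sd,413.8,253)); f,e2=meet(ray(sc,331,272),ray(sd,346,266))
d=m-f; print(m,e,f,e2,np.linalg.norm(d),np.degrees(np.arcsin(d[2]/np.linalg.norm(d))),np.degrees(np.arctan2(d[1],d[0])))
```

```text
[377.14392456  65.53384894  63.6733929 ] 2.958572644997043 [459.49603681 240.26931552 104.31474368] 2.4409526834711133 197.3982600372769 -11.8813139757674 -115.23431051821305
```

```bash
python3 -m crank '{"slide":[[0,0,-0.003],[0,0,-0.007],[0,0,-0.01],[0,0,-0.012],[0,0,-0.01],[0,0,-0.006],[0,0,-0.002],[0,0,0]],"twist":[0,0,0,0,0,0,0,0]}' - 40
python3 -m crank '{"slide":[[0,-0.004,0],[-0.001,-0.009,0],[-0.002,-0.014,0],[-0.003,-0.019,0],[-0.003,-0.024,0],[-0.003,-0.027,0],[-0.003,-0.027,0],[-0.003,-0.027,0]],"twist":[0,0,0,0,0,0,0,0]}'
python3 -m crank '{"slide":[[-0.003,-0.027,0],[-0.003,-0.024,0],[-0.003,-0.019,0],[-0.003,-0.015,0],[-0.002,-0.010,0],[-0.001,-0.006,0],[0,-0.002,0],[0,0,0]],"twist":[0,0,0,0,0,0,0,0]}'
python3 -m crank '{"slide":[[0,0,0],[0,0,0],[0,0,0],[0,0,0],[0,0,0],[0,0,0]],"twist":[0.02,0.05,0.06,0.04,0.01,0]}'
python3 - <<'E'
from h import *
w=snap("wrist","w7.png");s=status.sense(); print(s['joint_pos'],s['tool_pos'],s['ft_force'])
E
```

```text
time: 9.7
tool_pos: [422.7, 159.5, 118.8]
tcp_rot: [-180.0, 0.0, -115.0]
ft_force: [-0.7, -0.3, -2.3]
finger_gap: 24.6
time: 10.5
tool_pos: [568.3, 111.1, 117.5]
tcp_rot: [180.0, -0.0, -115.0]
ft_force: [-0.1, 0.1, -1.1]
finger_gap: 24.3
time: 11.3
tool_pos: [666.6, 82.6, 117.8]
tcp_rot: [180.0, -0.1, -115.0]
ft_force: [-0.7, -0.3, -2.1]
finger_gap: 24.5
time: 11.9
tool_pos: [666.4, 82.9, 118.5]
tcp_rot: [-180.0, -0.0, -125.3]
ft_force: [-0.0, 0.2, -2.3]
finger_gap: 24.2
[ 2.74443027e+00  2.25135391e+01  7.95377070e+01 -4.93441850e-02
  7.79444816e+01 -1.41956931e+02] [666.49385749  82.90025166 118.48583056] [ 0.16762543  0.45492655 -2.61124606]
```

View pics/w7.png

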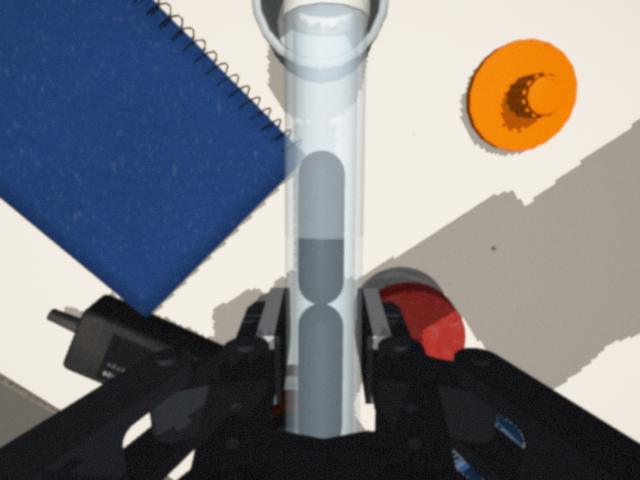

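Run:
```python
from h import *
np.set_printoptions(precision=1,suppress=True)
w=snap("wrist"); im=w["img"]; cv2.imwrite("pics/w7z.png",cv2.resize(im[0:120,220:420,::-1],None,fx=4,fy=4,interpolation=2))
n=onz(w,320,82,72); h=np.radians(-125.3); print("jar c",n+28*np.array([np.cos(h),np.sin(h),0]))
l=onz(w,252,8,72); r_=onz(w,388,8,72); print(l,r_,(l+r_)/2,np.linalg.norm(l-r_))
for v in (3,6,9):print(tubeang(w,v)[0])
```

```text
jar c [604.2  -8.8  72. ]
[626.4 -24.6  72. ] [581.9   6.9  72. ] [604.1  -8.8  72. ] 54.57253519415579
3.260517632414819
4.779234415129625
6.232390393346622
```

View pics/w7z.png

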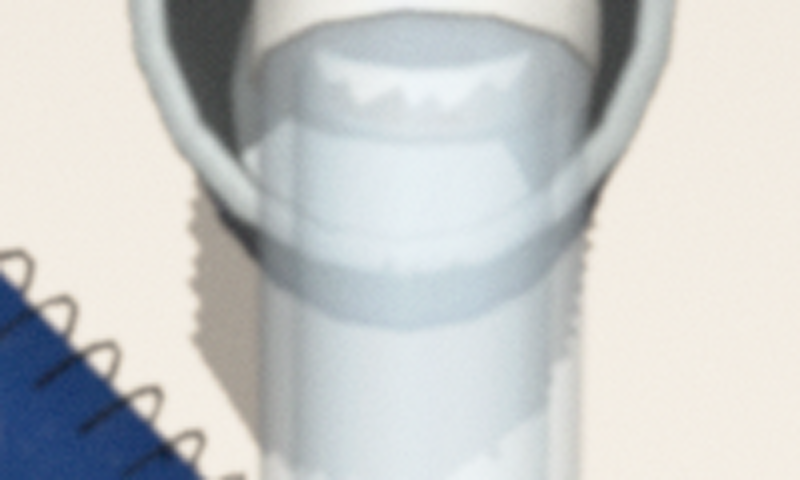

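```bash
python3 -m crank '{"slide":[[-0.03,0,0],[0,0,0],[0.005,0,0],[0.01,0,0],[0.01,0,0],[0.005,0,0],[0,0,0]],"twist":[0,0,0,0,0,0,0]}'
python3 - <<'E'
from h import *
w=snap("wrist","w8.png")
E
```

```text
time: 12.7
tool_pos: [666.1, 81.3, 118.6]
tcp_rot: [-180.0, -0.0, -125.4]
ft_force: [-0.1, 0.2, -2.5]
finger_gap: 24.3
```

View pics/w8.png

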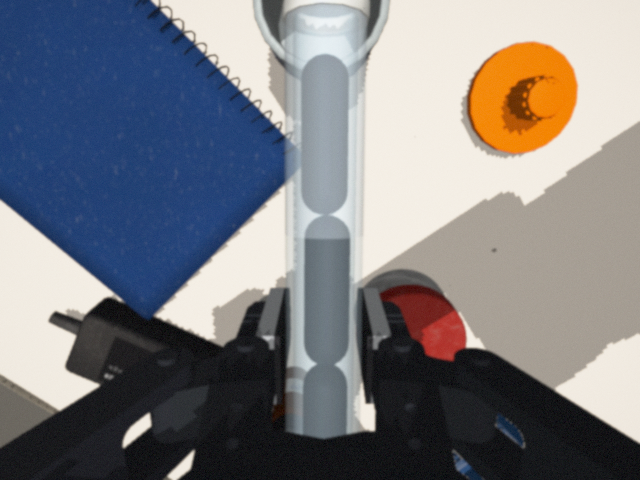

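```bash
python3 -m crank '{"slide":[[0,0,0.004],[0,0,0.008],[0,0,0.010],[0,0,0.008],[0,0,0.004],[0,0,0.001],[0,0,0]],"twist":[0,0,0,0,0,0,0]}'
python3 -m crank '{"slide":[[-0.026,0,0],[0,0,0],[0.003,0,0],[0.006,0,0],[0.008,0,0],[0.006,0,0],[0.003,0,0],[0,0,0]],"twist":[0,0,0,0,0,0,0,0]}'
python3 - <<'E'
from h import *
w=snap("wrist","w9.png"); s=snap("side","s9.png")
cv2.imwrite("pics/s9z.png",cv2.resize(s["img"][180:290,250:430,::-1],None,fx=4,fy=4,interpolation=2))
s=snap("scene","c9.png")
cv2.imwrite("pics/c9z.png",cv2.resize(s["img"][160:290,270:450,::-1],None,fx=4,fy=4,interpolation=2))
E
```

```text
time: 13.45
tool_pos: [666.6, 82.7, 83.2]
tcp_rot: [-180.0, -0.1, -125.3]
ft_force: [-0.1, 0.1, -1.6]
finger_gap: 24.0
time: 14.25
tool_pos: [666.9, 82.2, 84.1]
tcp_rot: [-179.9, 0.0, -125.4]
ft_force: [1.1, 2.1, 1.4]
finger_gap: 24.5
```

View pics/w9.png

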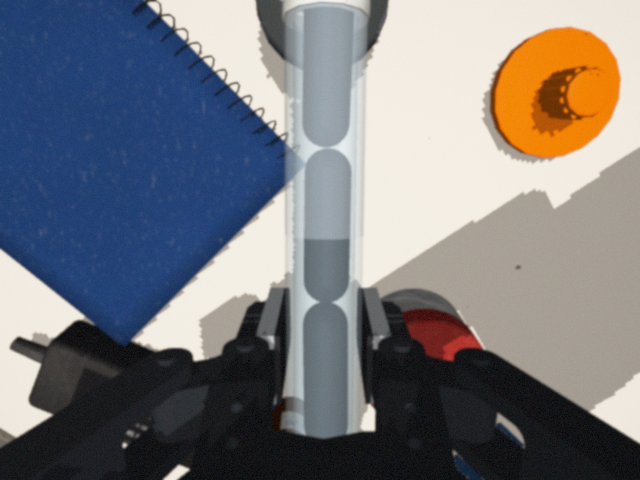

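View pics/s9z.png

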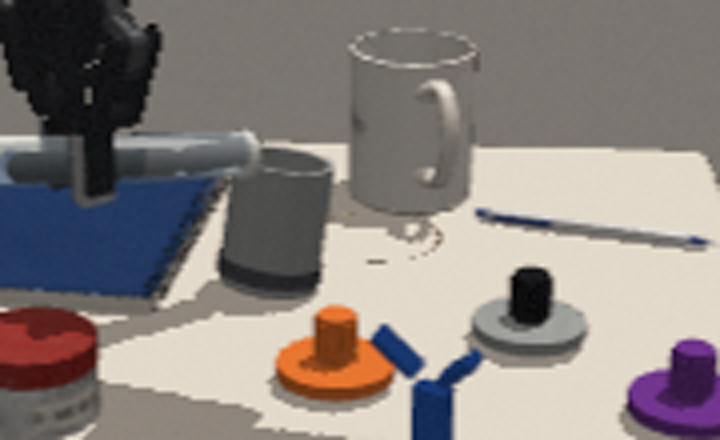

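View pics/c9z.png

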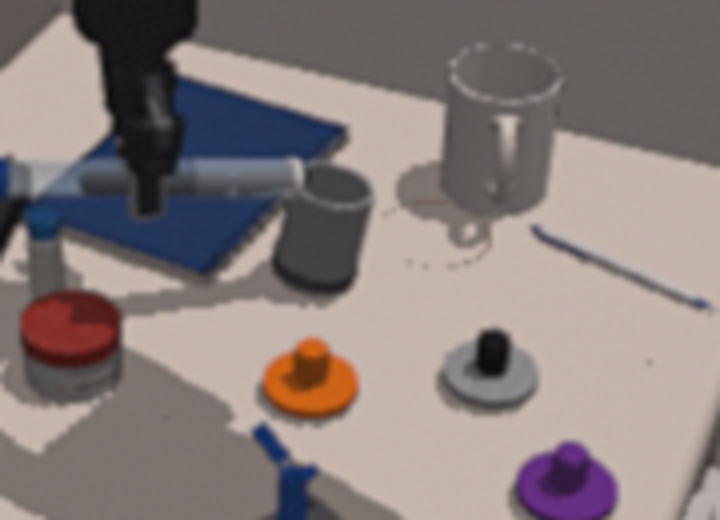

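```bash
python3 -m crank '{"slide":[[-0.001,0,0],[-0.002,0,0],[-0.003,0,0],[-0.003,0,0],[-0.003,0,0],[-0.002,0,0],[-0.001,0,0],[0,0,0]],"twist":[0,0,0,0,0,0,0,0]}'
python3 - <<'E'
from h import *
w=snap("wrist","w10.png"); s=snap("side","s10.png")
cv2.imwrite("pics/s10z.png",cv2.resize(s["img"][180:290,250:430,::-1],None,fx=4,fy=4,interpolation=2))
E
```

```text
time: 15.2
tool_pos: [675.3, 94.9, 83.2]
tcp_rot: [-180.0, -0.1, -125.3]
ft_force: [0.1, 0.2, -2.5]
finger_gap: 24.3
```

View pics/w10.png

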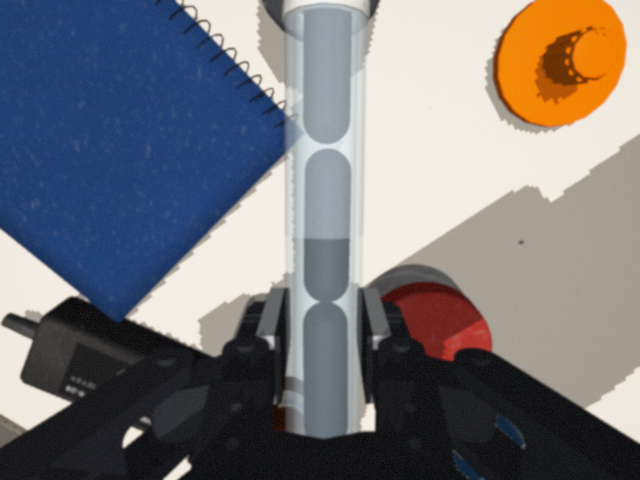

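View pics/s10z.png

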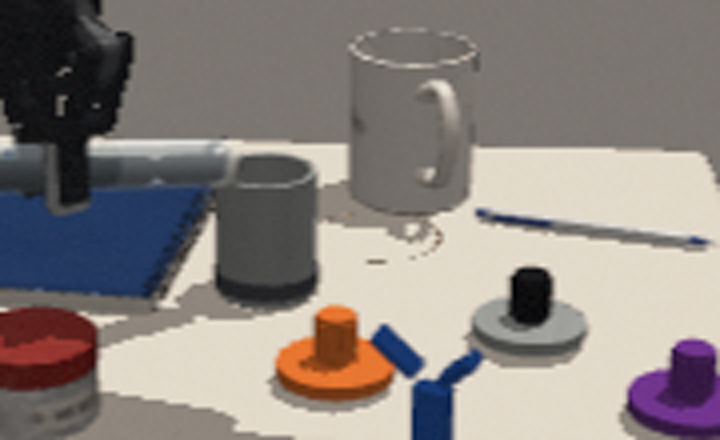

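Run:
```python
from h import *
s=snap("scene","c10.png")
cv2.imwrite("pics/c10z.png",cv2.resize(s["img"][160:290,270:450,::-1],None,fx=4,fy=4,interpolation=2))
s=cv2.imread("pics/s10.png");cv2.imwrite("pics/s10z2.png",cv2.resize(s[180:290,180:360],None,fx=4,fy=4,interpolation=2))
w=snap("wrist")
for a in (3,6,9,12): print(a,[round(along(w,v,a),1) for v in (301,148,143,8)], tubeang(w,0)[1](a))
```

```text
3 [12.7, 60.8, 62.3, 98.6] 2.49769268395076
6 [12.4, 60.8, 62.3, 100.1] 8.509796554946348
9 [12.2, 61.0, 62.5, 102.0] 15.024796376956544
12 [12.0, 61.3, 62.9, 104.2] 21.96093296924107
```

View pics/c10z.png

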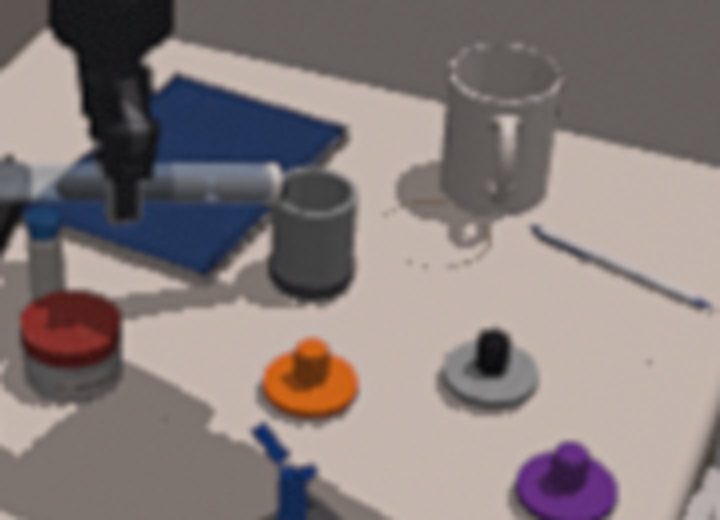

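View pics/s10z2.png

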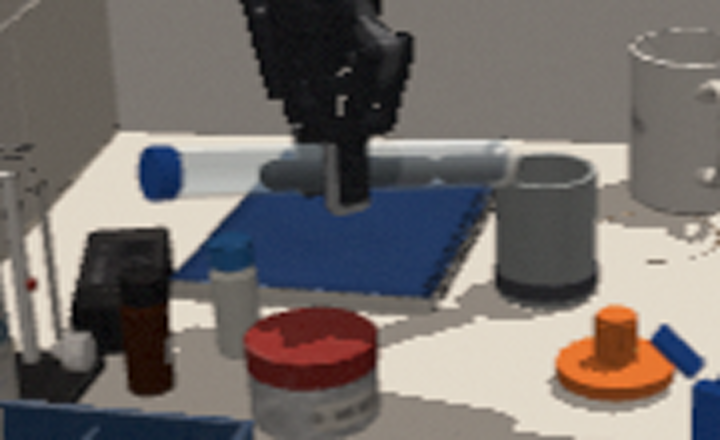

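Run:
```python
from h import *
np.set_printoptions(precision=1,suppress=True)
sc=snap("scene");sd=snap("side","s11.png");st=status.sense();print(st['tool_pos'])
m,e=meet(ray(sc,338.8,205.5),ray(sd,306.5,219.8)); print("mouth",m,e)
for z in (0,):
  print("foot ray", [ (lambda c,d:(c+d*((z2-c[2])/d[2])))(*ray(sd,220,223)) for z2 in (90,100,110,120,130)])
print("jar sc",onz(sc,270+314/4,160+192/4,72),"sd",onz(sd,180+547/4,180+170/4,72))
i0=cv2.imread("pics/side0.png")[180:290,180:360]; cv2.imwrite("pics/s0z.png",cv2.resize(i0,None,fx=4,fy=4,interpolation=2))
i0=cv2.imread("pics/c10.png")[195:235,325:375]; cv2.imwrite("pics/c10zz.png",cv2.resize(i0,None,fx=12,fy=12,interpolation=2))
```

```text
[675.3  94.9  83.4]
mouth [611.2  15.1  85.3] 1.661138783398707
foot ray [array([768.5,  99.9,  90. ]), array([753.9, 123.1, 100. ]), array([739.3, 146.3, 110. ]), array([724.7, 169.5, 120. ]), array([710.1, 192.7, 130. ])]
jar sc [595.6  -6.7  72. ] sd [598.5 -11.3  72. ]
```

View pics/c10zz.png

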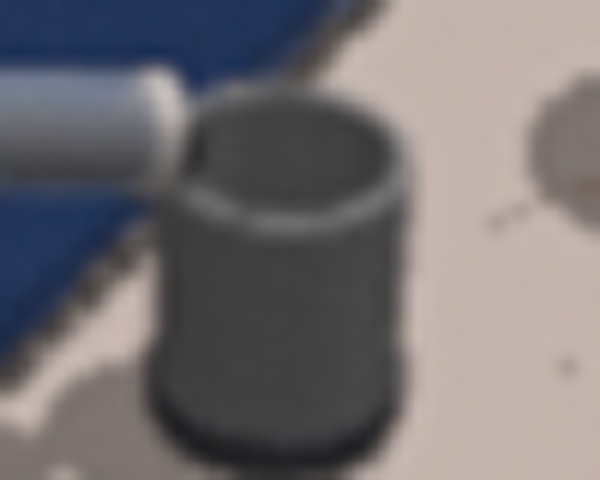

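View pics/s0z.png

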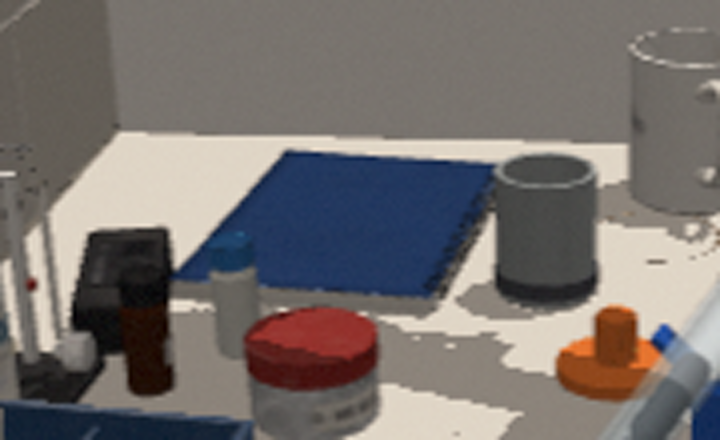

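```bash
python3 -m crank '{"slide":[[0,0,-0.002],[0,0,-0.004],[0,0,-0.004],[0,0,-0.003],[0,0,-0.001],[0,0,0]],"twist":[0,0,0,0,0,0]}'
python3 -m crank '{"slide":[[0.002,0,0],[0.004,-0.001,0],[0.006,-0.001,0],[0.007,-0.001,0],[0.006,0,0],[0.005,0,0],[0.003,0,0],[0.001,0,0]],"twist":[0,0,0,0,0,0,0,0]}'
python3 -m crank '{"slide":[[0,0,0],[0,0,0],[0,0,0],[0,0,0]],"twist":[0,0,0,0]}'
python3 - <<'E'
from h import *
w=snap("wrist","w12.png"); s=snap("side","s12.png");c=snap("scene","c12.png")
a=cv2.resize(s["img"][190:260,280:350,::-1],None,fx=5,fy=5,interpolation=2);b=cv2.resize(c["img"][180:250,310:380,::-1],None,fx=5,fy=5,interpolation=2)
cv2.imwrite("pics/z12.png",np.hstack([a,b]))
E
```

```text
time: 16.1
tool_pos: [675.6, 95.0, 97.8]
tcp_rot: [-179.9, -0.0, -125.3]
ft_force: [0.3, 0.1, -1.5]
finger_gap: 23.9
time: 16.9
tool_pos: [657.9, 65.1, 97.4]
tcp_rot: [-180.0, -0.0, -125.4]
ft_force: [-0.6, 0.5, -2.8]
finger_gap: 24.1
time: 17.3
tool_pos: [658.2, 65.7, 97.4]
tcp_rot: [-180.0, -0.0, -125.3]
ft_force: [-0.0, 0.1, -2.1]
finger_gap: 24.1
```

View pics/w12.png

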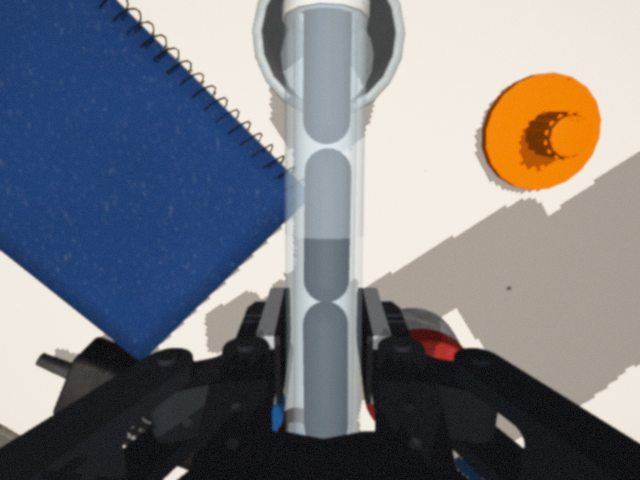

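View pics/z12.png

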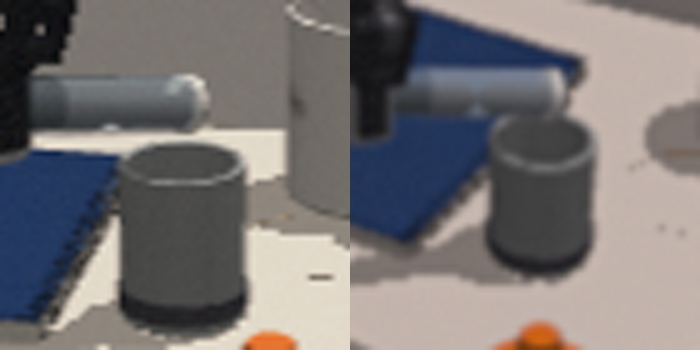

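Run:
```python
from h import *
np.set_printoptions(precision=1,suppress=True)
sc=snap("scene");sd=snap("side");st=status.sense();g=st['tool_pos']+[0,0,18.2]
m,e=meet(ray(sc,352.3,198.4),ray(sd,320,210.2)); d=m-g; print("mouth",m,e,"L",np.linalg.norm(d),np.degrees(np.arcsin(d[2]/np.linalg.norm(d))))
for n,s in (("scene",sc),("side",sd)):
    im=s["img"]; cv2.imwrite(f"pics/{n}13z.png",cv2.resize(im[150:270,230:390,::-1] if n=="scene" else im[170:270,200:360,::-1],None,fx=5,fy=5,interpolation=2))
    # where would nose points project
    h=np.radians(-125.3)
    for a in (9,):
        u=np.array([np.cos(h)*np.cos(np.radians(a)),np.sin(h)*np.cos(np.radians(a)),-np.sin(np.radians(a))])
        for L in (-95,-88,100,104,112): print(n,L,proj(s,g+L*u))
```

```text
mouth [592.1 -16.   98.7] 1.1946700650040631 L 106.26460963593115 -9.091542254133639
scene -95 [273.6 197.8]
scene -88 [276.5 197.8]
scene 100 [349.1 196.8]
scene 104 [350.6 196.7]
scene 112 [353.5 196.7]
side -95 [232.7 213.8]
side -88 [236.1 213.6]
side 100 [316.1 209.6]
side 104 [317.6 209.5]
side 112 [320.6 209.3]
```

View pics/side13z.png

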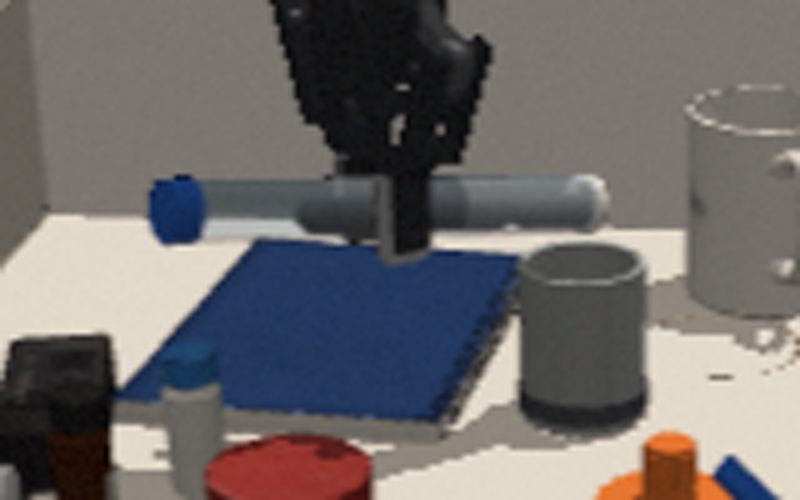

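View pics/scene13z.png

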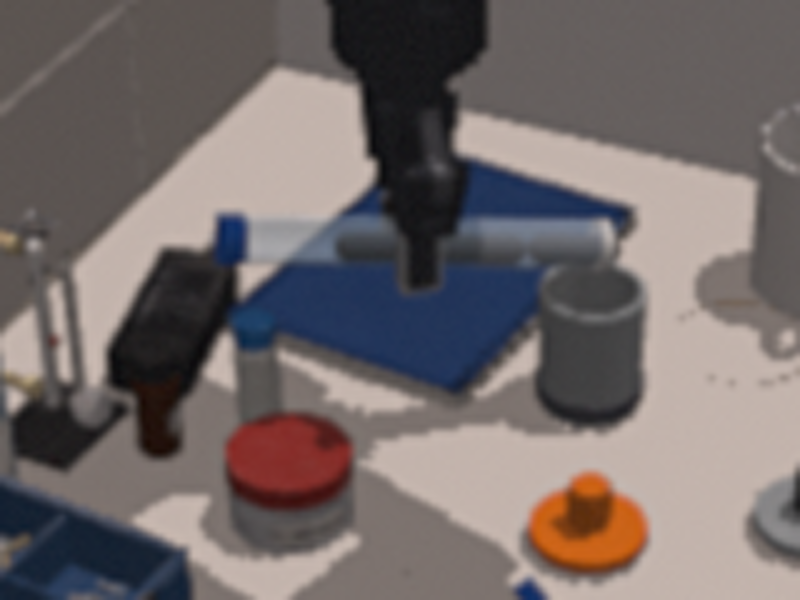

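```bash
python3 -m crank '{"slide":[[-0.024,0,0],[0,0,0],[0,0,0],[0,0,0],[0,0,0],[0,0,0]],"twist":[0,0,0,0,0,0]}'
python3 - <<'E'
from h import *
w=snap("wrist","w14.png"); sd=snap("side","s14.png"); sc=snap("scene","c14.png")
for n,s in (("scene",sc),("side",sd)):
    im=s["img"]; cv2.imwrite(f"pics/{n}14z.png",cv2.resize(im[150:270,230:390,::-1] if n=="scene" else im[170:270,200:360,::-1],None,fx=5,fy=5,interpolation=2))
E
```

```text
time: 18.15
tool_pos: [671.9, 84.6, 97.4]
tcp_rot: [-180.0, -0.0, -125.4]
ft_force: [-0.3, -1.0, -1.3]
finger_gap: 24.1
```

View pics/w14.png

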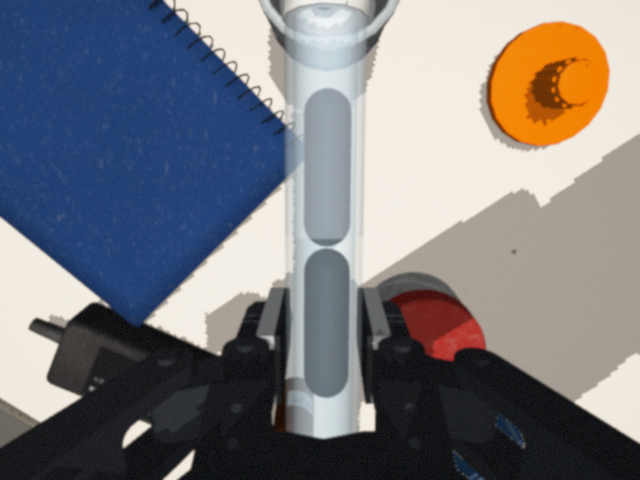

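View pics/side14z.png

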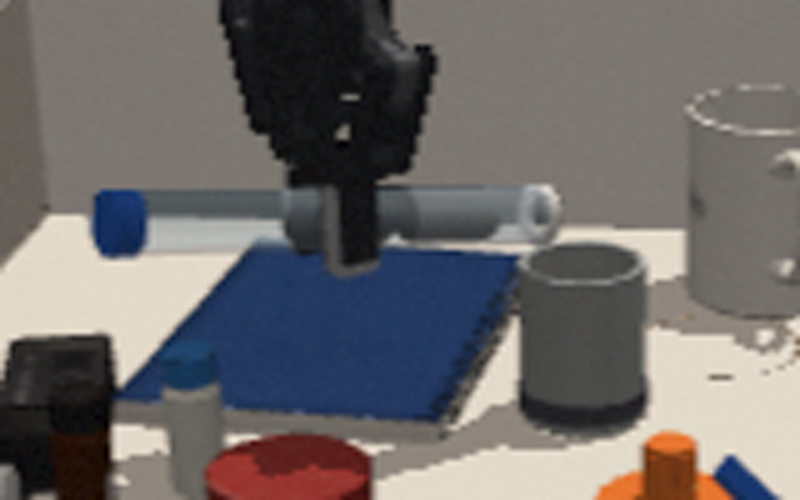

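View pics/scene14z.png

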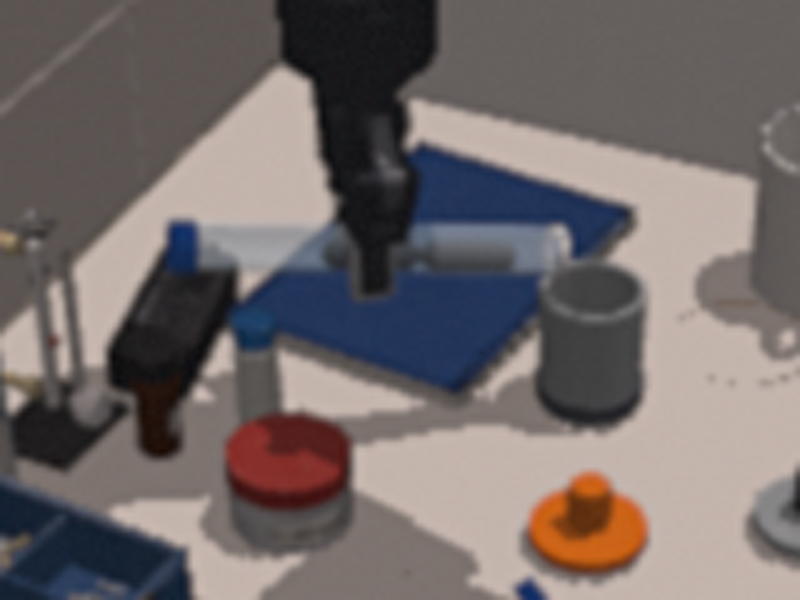

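```bash
python3 -m crank '{"slide":[[0,0,-0.004],[0,0,-0.009],[0,0,-0.012],[0,0,-0.012],[0,0,-0.012],[0,0,-0.008],[0,0,-0.003],[0,0,0]],"twist":[0,0,0,0,0,0,0,0]}'
python3 -m crank '{"slide":[[-0.002,0,0],[-0.004,0,0],[-0.006,0,0],[-0.006,0,0],[-0.006,0,0],[-0.004,0,0],[-0.002,0,0],[0,0,0]],"twist":[0,0,0,0,0,0,0,0]}'
python3 - <<'E'
from h import *
w=snap("wrist","w15.png")
E
```

```text
time: 19.1
tool_pos: [672.4, 85.2, 158.1]
tcp_rot: [-179.9, 0.0, -125.3]
ft_force: [0.5, 0.7, -2.9]
finger_gap: 24.0
time: 19.9
tool_pos: [689.5, 109.9, 157.3]
tcp_rot: [-180.0, -0.0, -125.3]
ft_force: [-0.0, 0.7, -1.8]
finger_gap: 24.4
```

View pics/w15.png

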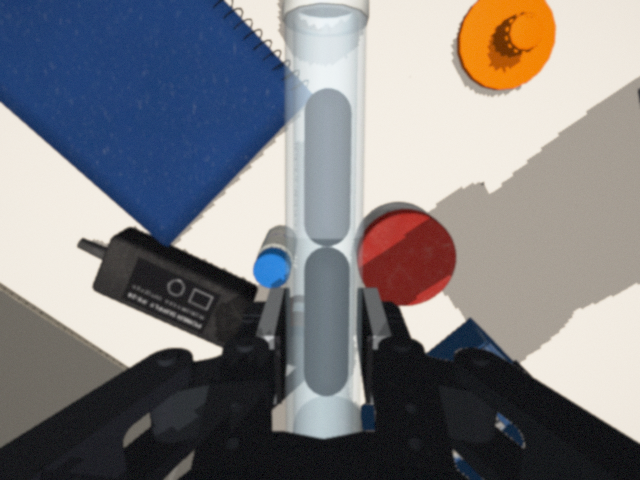

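Run:
```python
from h import *
np.set_printoptions(precision=0,suppress=True)
sc=snap("scene");sd=snap("side")
print(meet(ray(sc,215,205),ray(sd,159,224)))
print(meet(ray(sc,241,197),ray(sd,184,218)))
```

```text
(array([784., 263., 143.]), np.float64(3.1728153273352135))
(array([789., 182., 124.]), np.float64(8.976726600756347))
```

```bash
python3 -m crank '{"slide":[[0,0.005,0],[0,0.01,0],[0,0.015,0],[0,0.02,0],[0,0.025,0],[0,0.028,0],[0,0.028,0],[0,0.028,0]],"twist":[0,0,0,0,0,0,0,0]}'
python3 -m crank '{"slide":[[0,0.028,0],[0,0.026,0],[0,0.022,0],[0,0.017,0],[0,0.012,0],[0,0.008,0],[0,0.004,0],[0,0,0]],"twist":[0,0,0,0,0,0,0,0]}'
python3 -m crank '{"slide":[[0,0,0],[0,0,0],[0,0,0],[0,0,0],[0,0,0],[0,0,0],[0,0,0],[0,0,0]],"twist":[-0.02,-0.04,-0.07,-0.08,-0.07,-0.05,-0.028,0]}'
python3 - <<'E'
from h import *
w=snap("wrist","w16.png");print(status.sense()['tool_pos'],status.sense()['tcp_rot'])
E
```

```text
time: 20.85
tool_pos: [558.0, 202.4, 157.3]
tcp_rot: [-180.0, -0.0, -125.3]
ft_force: [0.6, 0.1, -1.4]
finger_gap: 24.2
time: 21.65
tool_pos: [464.2, 269.3, 157.2]
tcp_rot: [-180.0, -0.0, -125.3]
ft_force: [0.4, -1.2, -1.4]
finger_gap: 24.3
time: 22.45
tool_pos: [464.6, 268.9, 157.1]
tcp_rot: [-180.0, -0.1, -104.8]
ft_force: [0.5, -0.5, -0.9]
finger_gap: 24.4
[464.49046437 268.97841577 157.13886145] [-1.79987785e+02 -5.07359819e-02 -1.04889114e+02]
```

View pics/w16.png

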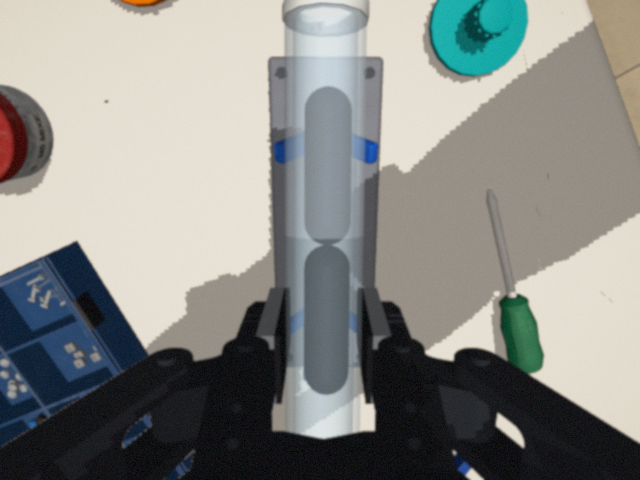

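```bash
python3 -m crank '{"slide":[[0,0,0.006],[0,0,0.012],[0,0,0.015],[0,0,0.014],[0,0,0.01],[0,0,0.006],[0,0,0.002],[0,0,0]],"twist":[0,0,0,0,0,0,0,0]}' - 25
python3 -m crank '{"slide":[[0,0,0.004],[0,0,0.004],[0,0,0.004],[0,0,0.003],[0,0,0]],"twist":[0,0,0,0,0]}'
python3 - <<'E'
from h import *
w=snap("wrist","w17.png");sd=snap("side","s17.png");sc=snap("scene","c17.png")
a=cv2.resize(sd["img"][200:380,250:430,::-1],None,fx=2.2,fy=2.2,interpolation=2);b=cv2.resize(sc["img"][200:380,230:410,::-1],None,fx=2.2,fy=2.2,interpolation=2)
cv2.imwrite("pics/z17.png",np.hstack([a,b]))
E
```

```text
time: 23.3
tool_pos: [464.2, 269.2, 92.1]
tcp_rot: [-180.0, -0.1, -104.8]
ft_force: [-0.6, -0.7, -2.5]
finger_gap: 24.2
time: 23.8
tool_pos: [464.5, 270.3, 78.0]
tcp_rot: [-180.0, 0.1, -104.8]
ft_force: [-2.9, 4.2, 4.5]
finger_gap: 23.9
```

View pics/z17.png

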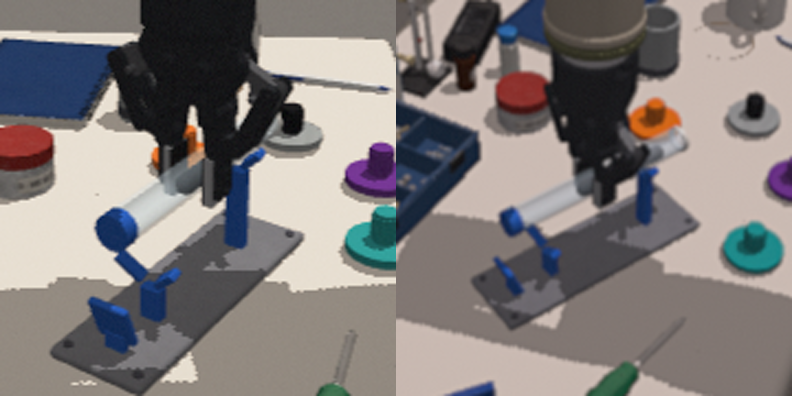

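View pics/w17.png

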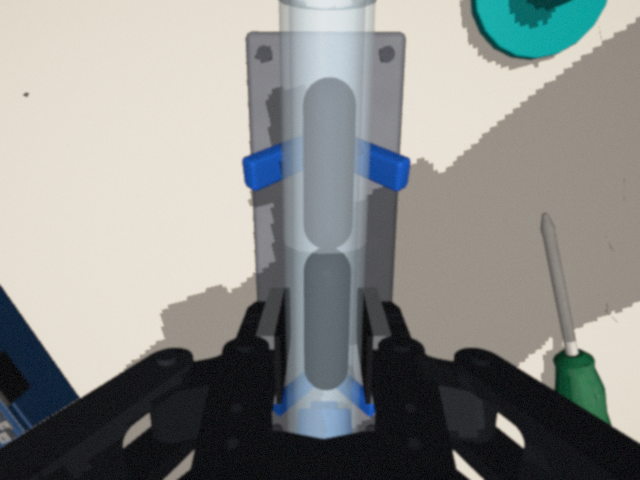

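```bash
python3 -m crank '{"slide":[[0,0,0.004],[0,0,0.004],[0,0,0.004],[0,0,0]],"twist":[0,0,0,0]}'
python3 -m crank '{"slide":[[0,0,0.003],[0,0,0.002],[0,0,0.001],[0,0,0]],"twist":[0,0,0,0]}'
python3 - <<'E'
from h import *
w=snap("wrist","w18.png");sd=snap("side","s18.png");sc=snap("scene","c18.png")
a=cv2.resize(sd["img"][200:380,250:430,::-1],None,fx=2.2,fy=2.2,interpolation=2);b=cv2.resize(sc["img"][200:380,230:410,::-1],None,fx=2.2,fy=2.2,interpolation=2)
cv2.imwrite("pics/z18.png",np.hstack([a,b]))
E
```

```text
time: 24.35
tool_pos: [464.4, 270.2, 65.7]
tcp_rot: [-180.0, 0.1, -104.8]
ft_force: [-2.7, 4.4, 2.4]
finger_gap: 24.2
time: 24.75
tool_pos: [464.3, 269.8, 59.7]
tcp_rot: [-180.0, 0.0, -104.8]
ft_force: [-4.1, 4.0, 4.5]
finger_gap: 24.1
```

View pics/z18.png

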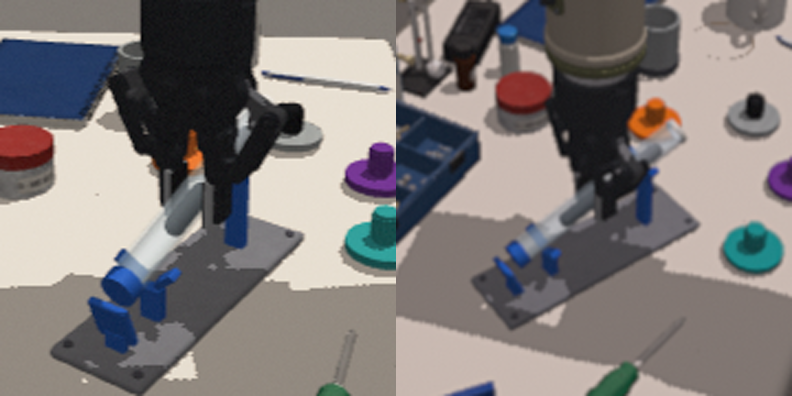

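View pics/w18.png

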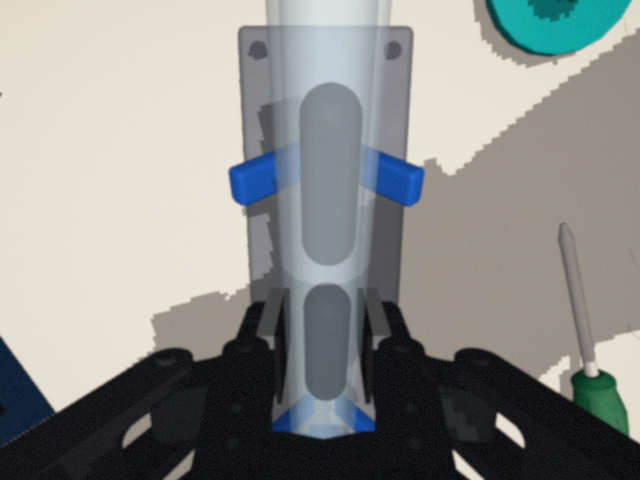

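```bash
python3 -m crank '{"slide":[[0,0,0.002],[-0.002,0,0.001],[-0.002,0,0.001],[-0.002,0,0.001],[0,0,0]],"twist":[0,0,0,0,0]}'
python3 - <<'E'
from h import *
sd=snap("side","s19.png");sc=snap("scene","c19.png")
a=cv2.resize(sd["img"][240:360,280:400,::-1],None,fx=3.2,fy=3.2,interpolation=2);b=cv2.resize(sc["img"][240:360,260:380,::-1],None,fx=3.2,fy=3.2,interpolation=2)
cv2.imwrite("pics/z19.png",np.hstack([a,b]));print(status.sense()['ft_force'])
E
```

```text
time: 25.4
tool_pos: [465.4, 275.1, 55.0]
tcp_rot: [180.0, -0.1, -104.8]
ft_force: [-9.1, -0.4, 10.6]
finger_gap: 24.3
[-8.39270237  0.32897385 11.2741179 ]
```

View pics/z19.png

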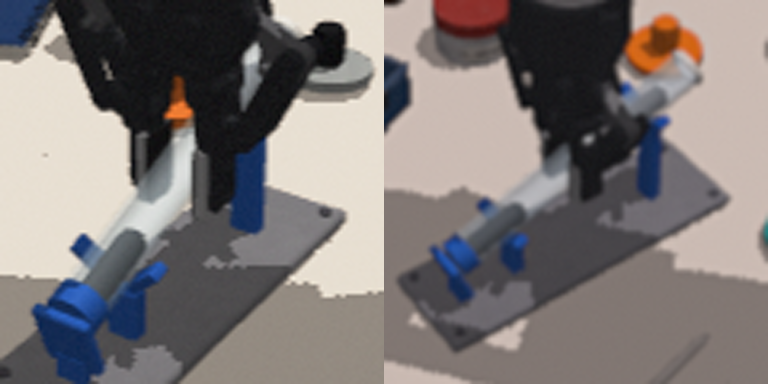

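```bash
python3 -m crank '{"slide":[[0,0,0],[0,0,0],[0,0,0],[0,0,0],[0,0,0],[0,0,0]],"twist":[0,0,0,0,0,0]}' 0
python3 -m crank '{"slide":[[0,0,-0.01],[0,0,-0.03],[0,0,-0.045],[0,0,-0.045],[0,0,-0.045],[0,0,-0.025],[0,0,0]],"twist":[0,0,0,0,0,0,0]}' 0
python3 - <<'E'
from h import *
w=snap("wrist","w20.png");sd=snap("side","s20.png");print(status.sense()['tool_pos'],status.sense()['joint_pos'])
E
```

```text
time: 26.1
tool_pos: [465.8, 274.9, 54.1]
tcp_rot: [-180.0, -0.1, -104.8]
ft_force: [-0.6, -0.1, -0.3]
finger_gap: 84.8
time: 26.8
tool_pos: [468.0, 276.2, 260.9]
tcp_rot: [-179.6, 0.3, -104.8]
ft_force: [0.0, 0.3, 0.5]
finger_gap: 85.6
[466.08386536 275.30032929 255.37531423] [ 2.51716755e+01 -2.25597664e+00  9.27883510e+01 -4.44901656e-02
  8.93666541e+01 -1.40004688e+02]
```

View pics/w20.png

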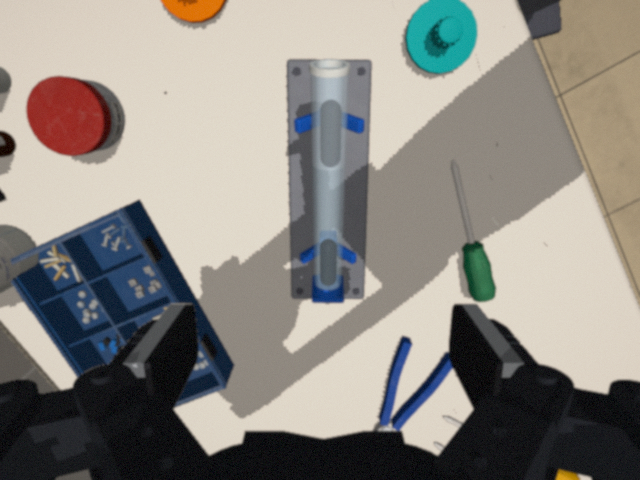

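View pics/s20.png

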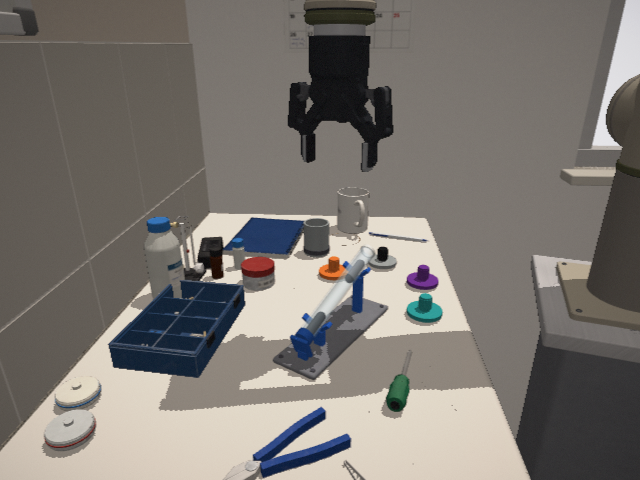

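```bash
python3 -m crank '{"slide":[[0,0,0],[0,0,0],[0,0,0],[0,0,0],[0,0,0],[0,0,0]],"twist":[0.14,0.14,0.14,0.14,0.14,0.09]}' 0
python3 -m crank '{"slide":[[0.015,-0.022,0],[0.027,-0.04,0],[0.027,-0.042,0],[0.027,-0.042,0],[0.027,-0.042,0],[0.02,-0.03,0],[0.005,-0.009,0],[0,0,0]],"twist":[0,0,0,0,0,0,0,0]}'
python3 - <<'E'
from h import *
np.set_printoptions(precision=1,suppress=True)
w=snap("wrist","w21.png");st=status.sense();print(st['tool_pos'],st['tcp_rot'],st['joint_pos'])
g=cv2.cvtColor(w["img"],cv2.COLOR_RGB2HSV)
E
```

```text
time: 27.5
tool_pos: [464.7, 274.6, 252.0]
tcp_rot: [-180.0, -0.2, -150.4]
ft_force: [0.4, -0.7, -0.0]
finger_gap: 85.3
time: 28.3
tool_pos: [449.9, 3.5, 253.0]
tcp_rot: [180.0, -0.1, -150.3]
ft_force: [0.5, 0.7, 0.1]
finger_gap: 85.8
[450.1   4.6 253.3] [ 179.9   -0.1 -150.2] [  -5.9  -16.7  105.9   -0.    90.9 -125.7]
```

View pics/w21.png

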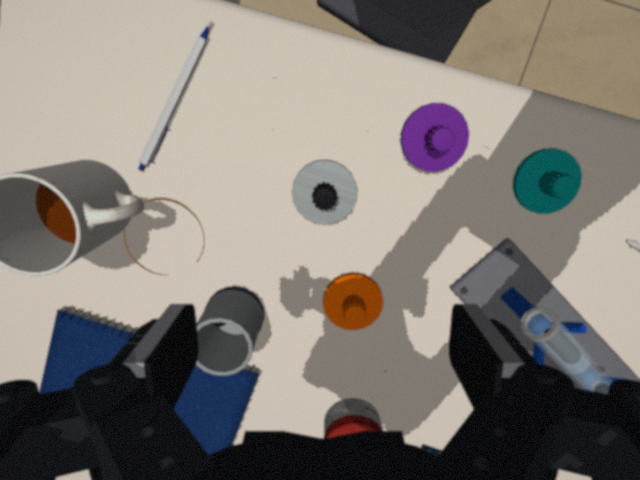

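Run:
```python
from h import *
np.set_printoptions(precision=1,suppress=True)
w=snap("wrist");st=status.sense();im=w["img"]
cv2.imwrite("pics/w22z.png",cv2.resize(im[280:400,180:280,::-1],None,fx=5,fy=5,interpolation=2))
g=cv2.cvtColor(im,cv2.COLOR_RGB2GRAY)
k=((g<55)*255).astype(np.uint8); k[:, :290]=0;k[:,360:]=0;k[:150]=0;k[230:]=0
c=max(cv2.findContours(k,0,2)[0],key=cv2.contourArea);(kx,ky),kr=cv2.minEnclosingCircle(c);print("knob",kx,ky,kr)
hs=cv2.cvtColor(im,cv2.COLOR_RGB2HSV)
bg=im.astype(int); d=((bg[:,:,0]-bg[:,:,2])<8).astype(np.uint8)*255; d[:, :285]=0;d[:,365:]=0;d[:150]=0;d[232:]=0
c=max(cv2.findContours(d,0,2)[0],key=cv2.contourArea);(dx,dy),dr=cv2.minEnclosingCircle(c);print("disc",dx,dy,dr)
print("knob top",onz(w,kx,ky,37),"disc",onz(w,dx,dy,12),"disc r mm",dr/426*(253+143-12))
print(st['tool_pos'],st['tcp_rot'])
```

```text
knob 323.8644714355469 194.95794677734375 13.091498374938965
disc 323.43524169921875 190.83721923828125 32.5591926574707
knob top [448.6   3.6  37. ] disc [449.7   3.8  12. ] disc r mm 29.349131409551056
[450.3   5.3 253.5] [ 180.    -0.1 -150.1]
```

View pics/w22z.png

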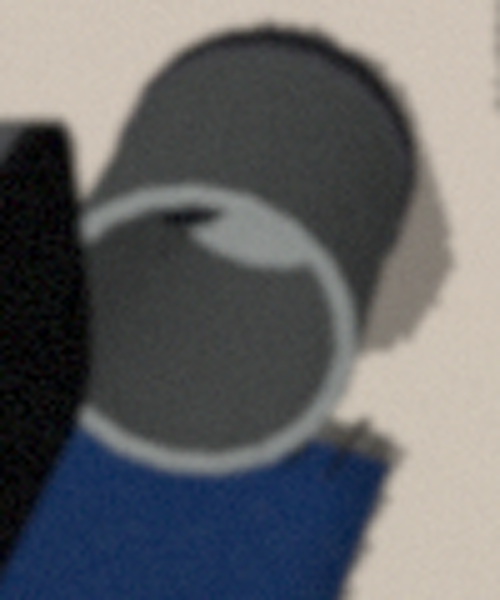

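```bash
python3 -m crank '{"slide":[[0.0016,-0.0008,0.03],[0,0,0.045],[0,0,0.045],[0,0,0.04],[0,0,0.03],[0,0,0.015],[0,0,0.007],[0,0,0]],"twist":[0,0,0,0,0,0,0,0]}' 0
python3 - <<'E'
from h import *
w=snap("wrist","w23.png");print(status.sense()['tool_pos'])
E
```

```text
time: 29.2
tool_pos: [448.9, 4.2, 41.4]
tcp_rot: [180.0, -0.1, -150.0]
ft_force: [-0.8, -0.1, 0.1]
finger_gap: 85.2
[449.80150122   3.8205799   42.62176418]
```

View pics/w23.png

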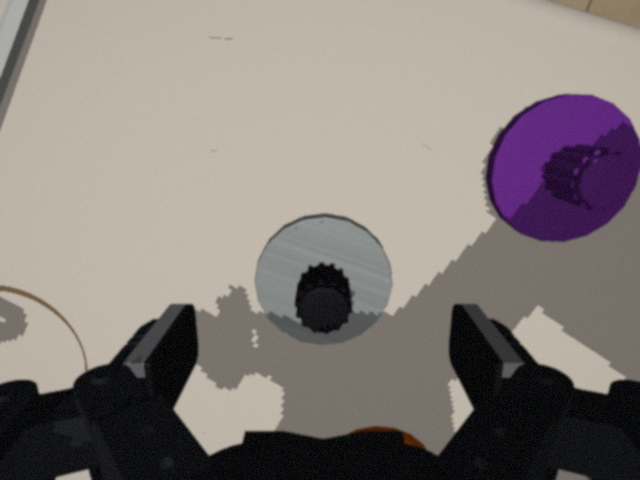

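```bash
python3 - <<'E'
from h import *
np.set_printoptions(precision=1,suppress=True)
w=snap("wrist");print(onz(w,324,309,39),onz(w,324,280,13),status.sense()['tool_pos'])
E
python3 -m crank '{"slide":[[0,0,0.012],[0,0,0.01],[0,0,0.004],[0,0,0]],"twist":[0,0,0,0]}' 0
```

```text
[451.    3.8  39. ] [450.    3.2  13. ] [450.4   3.5  43.3]
time: 29.7
tool_pos: [448.7, 2.9, 15.3]
tcp_rot: [180.0, -0.1, -150.1]
ft_force: [-0.4, 0.4, 0.6]
finger_gap: 85.4
```

```bash
python3 -m crank '{"slide":[[0,0,0],[0,0,0],[0,0,0],[0,0,0],[0,0,0],[0,0,0],[0,0,0]],"twist":[0,0,0,0,0,0,0]}' 1 40
python3 -m crank '{"slide":[[0,0,-0.005],[0,0,-0.015],[0,0,-0.03],[0,0,-0.035],[0,0,-0.035],[0,0,-0.02],[0,0,-0.005],[0,0,0]],"twist":[0,0,0,0,0,0,0,0]}'
python3 - <<'E'
from h import *
w=snap("wrist","w24.png");print(status.sense()['tool_pos'])
E
```

```text
time: 30.4
tool_pos: [450.1, 2.8, 16.8]
tcp_rot: [-179.9, 0.0, -150.1]
ft_force: [-0.5, -0.3, 4.6]
finger_gap: 18.2
time: 31.2
tool_pos: [449.9, 3.0, 161.6]
tcp_rot: [-179.9, 0.0, -150.1]
ft_force: [-0.5, -0.3, -1.9]
finger_gap: 18.5
[449.12402773   3.06022303 160.41627457]
```

View pics/w24.png

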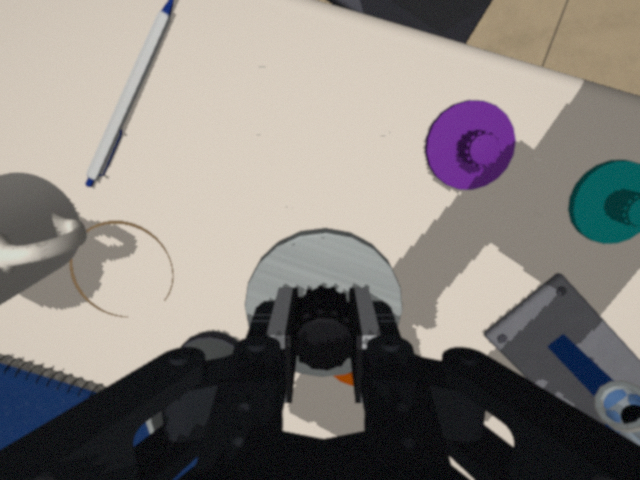

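```bash
python3 -m crank '{"slide":[[-0.01,-0.005,0],[-0.025,-0.012,0],[-0.04,-0.018,0],[-0.042,-0.02,0],[-0.04,-0.018,0],[-0.026,-0.012,0],[-0.012,-0.005,0],[0,0,0]],"twist":[0,0,0,0,0,0,0,0]}'
python3 -m crank '{"slide":[[0,0,0],[0,0,0]],"twist":[0,0]}'
python3 - <<'E'
from h import *
w=snap("wrist","w25.png");print(status.sense()['tool_pos'],status.sense()['tcp_rot'])
E
```

```text
time: 32.05
tool_pos: [663.3, 22.5, 157.8]
tcp_rot: [179.9, -0.2, -150.1]
ft_force: [-1.1, -0.4, -1.1]
finger_gap: 18.5
time: 32.25
tool_pos: [662.2, 22.2, 160.1]
tcp_rot: [180.0, -0.1, -150.1]
ft_force: [0.2, 0.4, -1.5]
finger_gap: 18.3
[662.45280726  22.13758379 160.7236498 ] [-1.79998288e+02 -9.12125755e-02 -1.50092859e+02]
```

View pics/w25.png

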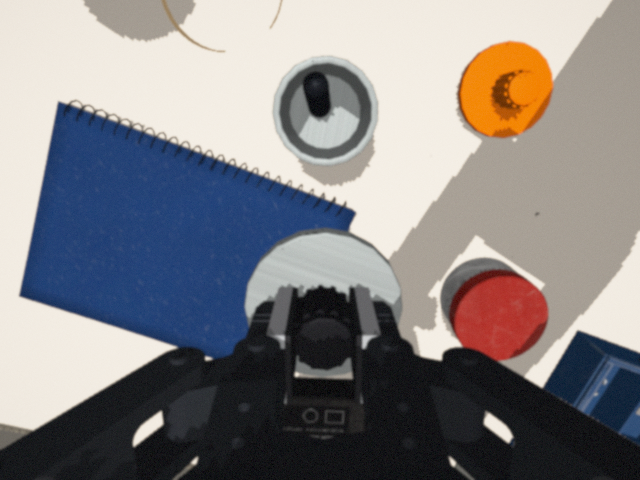

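Run:
```python
from h import *
np.set_printoptions(precision=2,suppress=True)
w=snap("wrist");st=status.sense();im=w["img"].astype(int)
m=(((im[:,:,0]-im[:,:,2])<10)).astype(np.uint8)*255; m[:, :262]=0;m[:,392:]=0;m[:45]=0;m[178:]=0
m2=m.copy(); c=max(cv2.findContours(m2,0,2)[0],key=cv2.contourArea);h=cv2.convexHull(c)
print("jar ell",cv2.fitEllipse(h)); (x,y),r0=cv2.minEnclosingCircle(h);print("mec",x,y,r0)
dbg=w["img"][:,:,::-1].copy(); cv2.drawContours(dbg,[h],-1,(0,0,255),1)
# lid disc edge
g=cv2.cvtColor(w["img"],cv2.COLOR_RGB2HSV)
l=((g[:,:,1]<40)&(im.sum(2)>330)&(im[:,:,0]-im[:,:,2]<8)).astype(np.uint8)*255; l[:215]=0;l[310:]=0;l[:,:230]=0;l[:,412:]=0
c=max(cv2.findContours(l,0,2)[0],key=cv2.contourArea);hl=cv2.convexHull(c).reshape(-1,2)
hl=hl[hl[:,1]<295]; cv2.drawContours(dbg,[hl.reshape(-1,1,2)],-1,(0,255,0),1); cv2.imwrite("pics/w26.png",dbg)
# tool-frame: rays of lid edge onto tool z plane
H=np.array(w["hand_eye"])
def tz(u,v,z):
    d=H[:3,:3]@np.array([(u-w["cx"])/w["fx"],(v-w["cy"])/w["fy"],1]);o=H[:3,3];return o+d*(z-o[2])/d[2]
from scipy.optimize import least_squares
for zt in (-3,-1,1):
    P=np.array([tz(u,v,zt)[:2] for u,v in hl]); f=least_squares(lambda p:np.hypot(*(P-p[:2]).T)-p[2],[0,0,30]);print("lid in tool",zt,f.x,np.abs(f.fun).max())
zj=st['tool_pos'][2]-72
J=np.array([tz(u,v,zj)[:2] for u,v in h.reshape(-1,2)]); f=least_squares(lambda p:np.hypot(*(J-p[:2]).T)-p[2],[70,0,28]);print("jar in tool",f.x,np.abs(f.fun).max())
print(onz(w,x,y,72),st['tool_pos'])
```

```text
jar ell ((325.47222900390625, 110.066162109375), (105.00203704833984, 109.9780044555664), 175.52195739746094)
mec 325.4039306640625 110.03723907470703 55.15468978881836
lid in tool -3 [ 2.94 -0.88 28.31] 0.2935430124532665
lid in tool -1 [ 1.97 -0.88 28.72] 0.2977347290216805
lid in tool 1 [ 1.   -0.87 29.12] 0.3019264368882162
jar in tool [70.16  0.21 27.55] 0.4034969391606289
[600.59 -13.27  72.  ] [662.72  22.14 161.17]
```

View pics/w26.png

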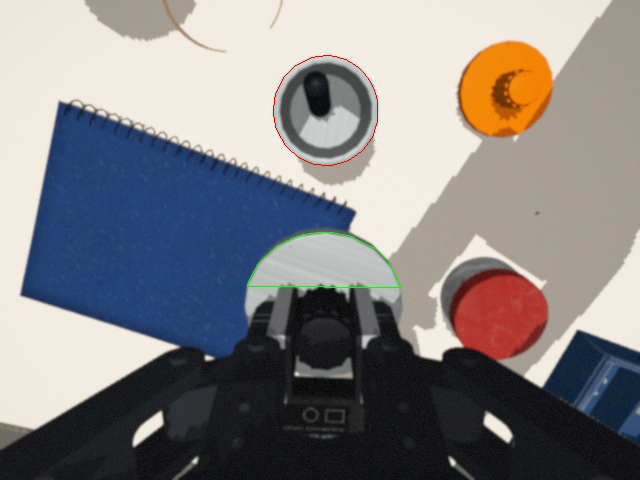

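```bash
python3 -m crank '{"slide":[[0.006,0,0],[0.015,0.001,0],[0.018,0,0],[0.016,0,0],[0.01,0,0],[0.005,0,0],[0,0,0]],"twist":[0,0,0,0,0,0,0]}'
python3 -m crank '{"slide":[[0,0,0.01],[0,0,0.02],[0,0,0.018],[0,0,0.01],[0,0,0.004],[0,0,0],[0,0,0]],"twist":[0,0,0,0,0,0,0]}'
python3 - <<'E'
from h import *
w=snap("wrist","w27.png");print(status.sense()['tool_pos'],status.sense()['tcp_rot'],status.sense()['ft_force'])
sd=snap("side","s27.png");sc=snap("scene","c27.png")
a=cv2.resize(sd["img"][190:270,280:360,::-1],None,fx=5,fy=5,interpolation=2);b=cv2.resize(sc["img"][175:255,305:385,::-1],None,fx=5,fy=5,interpolation=2)
cv2.imwrite("pics/z27.png",np.hstack([a,b]))
E
```

```text
time: 33.05
tool_pos: [602.1, -12.1, 161.8]
tcp_rot: [-179.9, 0.0, -150.1]
ft_force: [-0.4, -0.0, -1.6]
finger_gap: 18.4
time: 33.75
tool_pos: [603.1, -11.8, 100.2]
tcp_rot: [-179.9, 0.0, -150.1]
ft_force: [-0.2, -0.5, -1.7]
finger_gap: 18.4
[603.23951518 -11.88525949 100.51970494] [-1.79900140e+02  5.95685682e-02 -1.50084213e+02] [-0.18156634  0.27316528 -1.08441049]
```

View pics/z27.png

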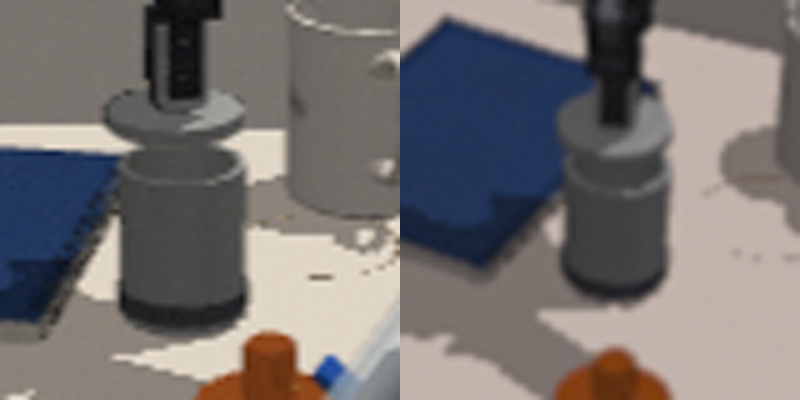

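View pics/w27.png

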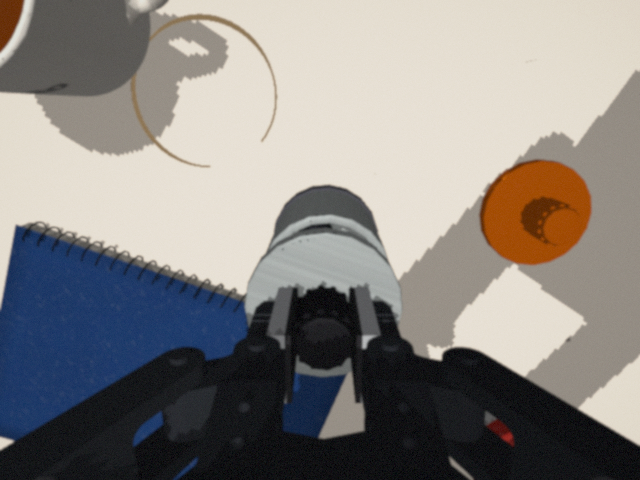

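Run:
```python
from h import *
np.set_printoptions(precision=2,suppress=True)
for _ in range(2): print(status.sense()['tool_pos'])
w=snap("wrist")
cv2.imwrite("pics/w28z.png",cv2.resize(w["img"][170:350,220:430,::-1],None,fx=3.5,fy=3.5,interpolation=2))
sd=snap("side");cv2.imwrite("pics/s28z.png",cv2.resize(sd["img"][200:260,295:340,::-1],None,fx=10,fy=10,interpolation=2))
print(status.sense()['tool_pos'])
```

```text
[603.19 -11.92 100.58]
[603.19 -11.92 100.58]
[602.89 -11.91 100.23]
```

View pics/w28z.png

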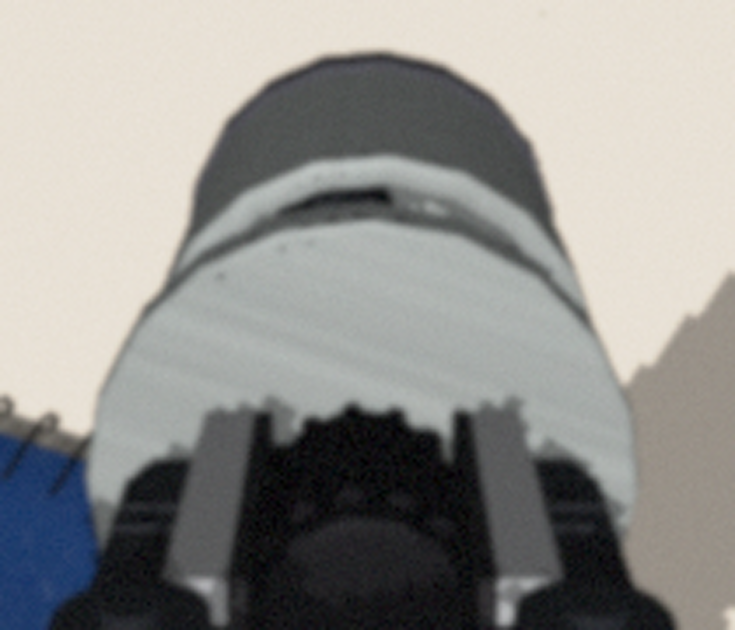

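View pics/s28z.png

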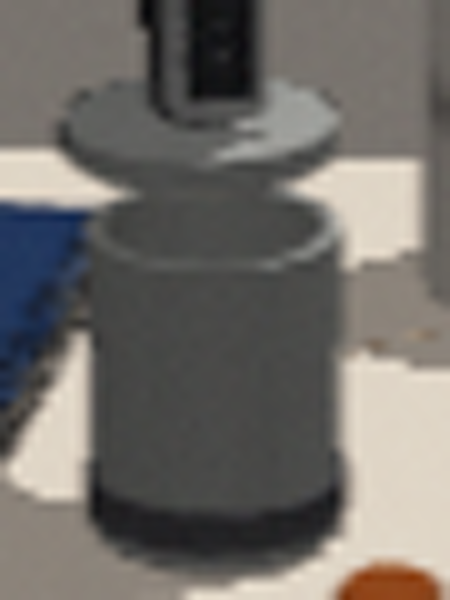

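Run:
```python
from h import *
np.set_printoptions(precision=2,suppress=True)
w=snap("wrist");st=status.sense();H=np.array(w["hand_eye"])
def tz(u,v,z):
    d=H[:3,:3]@np.array([(u-w["cx"])/w["fx"],(v-w["cy"])/w["fy"],1]);o=H[:3,3];return o+d*(z-o[2])/d[2]
z=st['tool_pos'][2]
print("jar rim front",tz(327.1,214.5,z-72)-[28,0,0],"base front",tz(327,185.7,z)-[28,0,0],"lid front",tz(323.4,233.4,3)-[30,0,0], tz(323.4,233.4,2)-[30,0,0])
sc=snap("scene");im=sc["img"];cv2.imwrite("pics/c28z.png",cv2.resize(im[180:250,325:375,::-1],None,fx=8,fy=8,interpolation=2))
```

```text
jar rim front [ 1.77  0.65 28.07] base front [  1.38   1.21 100.07] lid front [-1.09 -0.89  3.  ] [-0.8  -0.89  2.  ]
```

View pics/c28z.png

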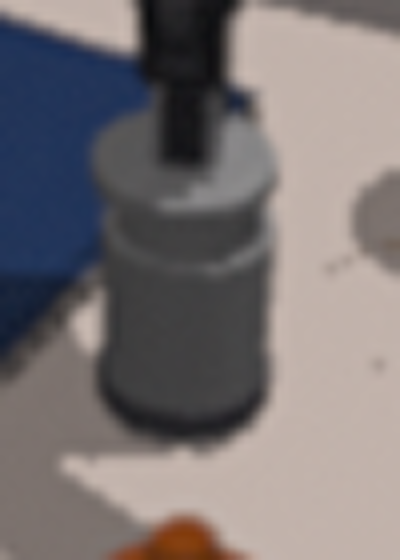

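```bash
python3 -m crank '{"slide":[[0.0015,0.001,0],[0.001,0.0005,0],[0,0,0]],"twist":[0,0,0]}'
python3 -m crank '{"slide":[[0,0,0.004],[0,0,0.004],[0,0,0.003],[0,0,0]],"twist":[0,0,0,0]}'
python3 - <<'E'
from h import *
w=snap("wrist","w29.png")
cv2.imwrite("pics/w29z.png",cv2.resize(w["img"][170:350,220:430,::-1],None,fx=3.5,fy=3.5,interpolation=2))
sd=snap("side");cv2.imwrite("pics/s29z.png",cv2.resize(sd["img"][200:260,295:340,::-1],None,fx=10,fy=10,interpolation=2))
E
```

```text
time: 34.4
tool_pos: [599.2, -11.8, 99.4]
tcp_rot: [-180.0, -0.0, -150.1]
ft_force: [0.6, 0.1, -1.5]
finger_gap: 18.6
time: 34.8
tool_pos: [598.9, -11.7, 87.4]
tcp_rot: [180.0, -0.1, -150.1]
ft_force: [0.3, -1.0, -1.7]
finger_gap: 18.0
```

View pics/w29z.png

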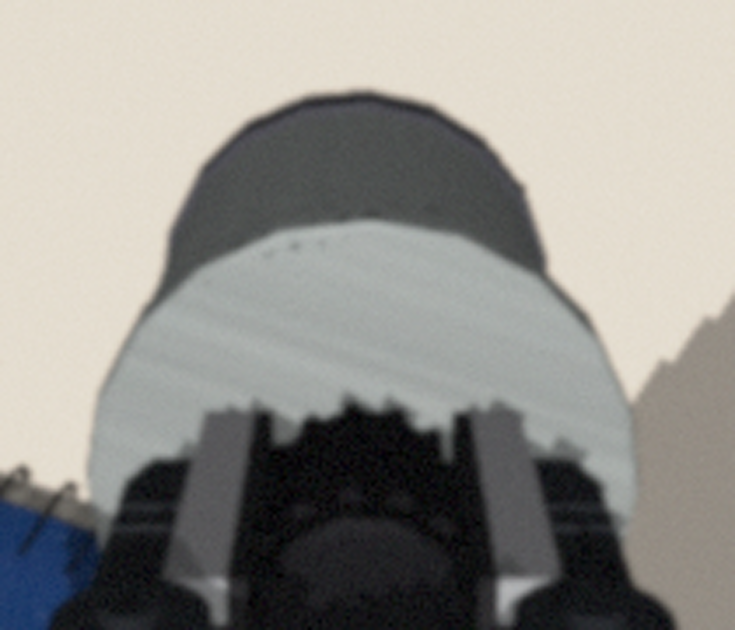

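View pics/s29z.png

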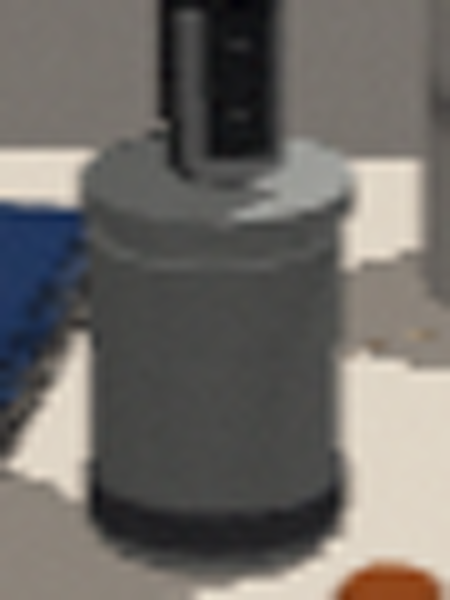

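```bash
python3 -m crank '{"slide":[[0,0,0.002],[0,0,0.002],[0,0,0.001],[0,0,0]],"twist":[0,0,0,0]}'
python3 -m crank '{"slide":[[0,0,0.001],[0,0,0.001],[0,0,0]],"twist":[0,0,0]}'
```

```text
time: 35.3
tool_pos: [599.8, -11.8, 83.9]
tcp_rot: [-179.9, 0.0, -150.1]
ft_force: [-1.4, -0.2, 2.5]
finger_gap: 18.5
time: 35.6
tool_pos: [600.5, -11.8, 83.9]
tcp_rot: [-179.9, 0.1, -150.1]
ft_force: [-5.3, 1.5, 14.4]
finger_gap: 18.2
```

```bash
python3 -m crank '{"slide":[[0,0,-0.001],[0,0,0]],"twist":[0,0]}'
python3 - <<'E'
from h import *
sd=snap("side");a=cv2.resize(sd["img"][200:260,295:345,::-1],None,fx=8,fy=8,interpolation=2)
sc=snap("scene");b=cv2.resize(sc["img"][185:245,325:375,::-1],None,fx=8,fy=8,interpolation=2);cv2.imwrite("pics/z30.png",np.hstack([a,b]));print(status.sense()['ft_force'])
E
```

```text
time: 35.8
tool_pos: [600.5, -11.8, 83.9]
tcp_rot: [-179.9, 0.1, -150.1]
ft_force: [-1.0, 0.6, 8.4]
finger_gap: 18.2
[-0.41738454  0.80777942  8.53011559]
```

View pics/z30.png

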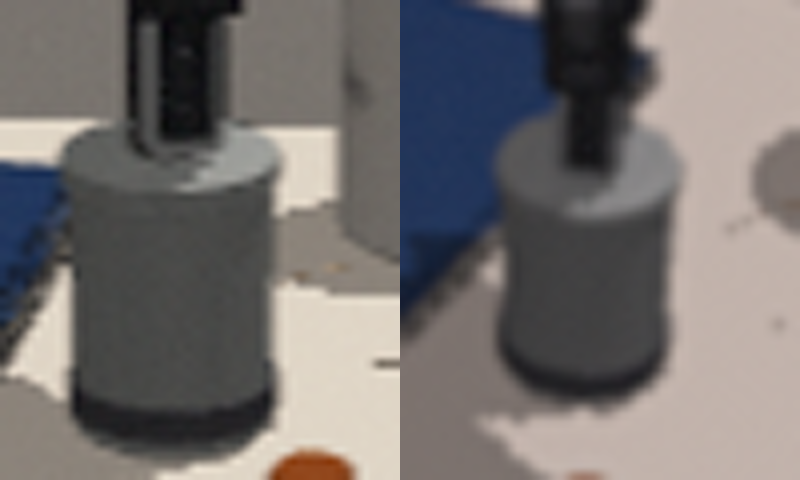

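```bash
python3 -m crank '{"slide":[[0,0,0],[0,0,0],[0,0,0],[0,0,0],[0,0,0],[0,0,0]],"twist":[0,0,0,0,0,0]}' 0
python3 -m crank '{"slide":[[0,0,-0.01],[0,0,-0.03],[0,0,-0.045],[0,0,-0.045],[0,0,-0.03],[0,0,-0.01],[0,0,0],[0,0,0]],"twist":[0,0,0,0,0,0,0,0]}'
python3 - <<'E'
from h import *
np.set_printoptions(precision=1,suppress=True)
w=snap("wrist","w31.png")
sd=snap("side","s31.png");a=cv2.resize(sd["img"][200:260,295:345,::-1],None,fx=8,fy=8,interpolation=2)
sc=snap("scene","c31.png");b=cv2.resize(sc["img"][185:245,325:375,::-1],None,fx=8,fy=8,interpolation=2);cv2.imwrite("pics/z31.png",np.hstack([a,b]));print(status.sense()['tool_pos'])
E
```

```text
time: 36.5
tool_pos: [599.4, -11.8, 82.3]
tcp_rot: [-180.0, -0.0, -150.1]
ft_force: [0.2, 0.6, -1.1]
finger_gap: 85.3
time: 37.3
tool_pos: [598.9, -11.6, 250.9]
tcp_rot: [180.0, -0.1, -150.1]
ft_force: [0.0, 0.9, -0.1]
finger_gap: 85.5
[598.4 -11.6 249.9]
```

View pics/z31.png

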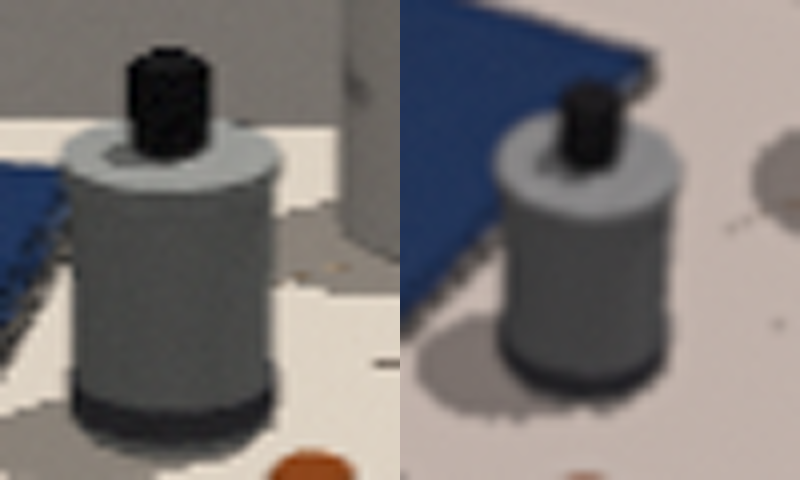

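View pics/w31.png

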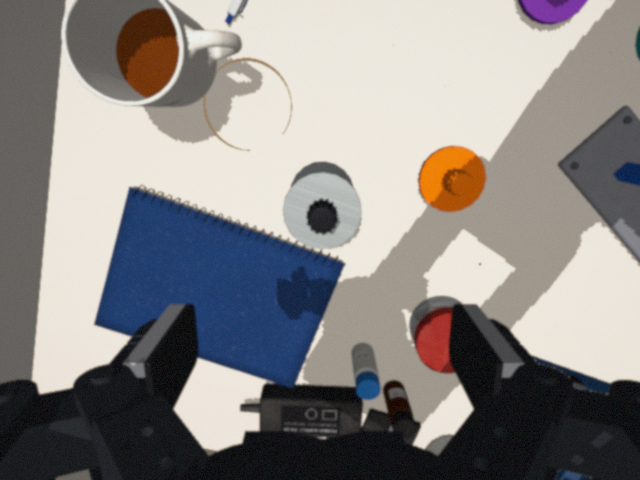

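View pics/c31.png

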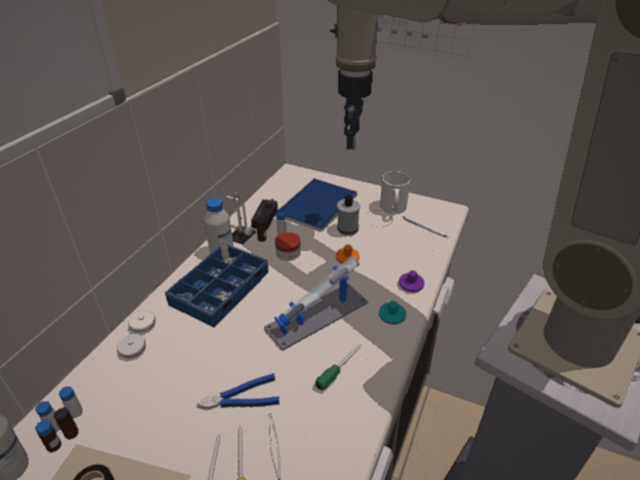

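```bash
python3 -c "
from bench import hand_in
print(hand_in())"
```

```text
the job is handed in; nothing more can be done
None
```

The job is handed in at about 37 s. Rod 1 is in the jar, rods 2 and 3 are in the tube, the tube is back in its rest and the lid is on the jar. `hand_in` gave no verdict, so these are my own camera checks.

**Tipping the tube:** The moves offer no tilt of the tool, only a turn about its own axis. I pressed the foot of the gripped tube on the rest's upper yoke, which turned the tube in the grip to about 9° mouth down. That is below the angle at which the rods slide by themselves. I then moved the rods with short, sharp pulls back along the tube instead of tipping it further.

- **Rod at the rim:** the second pull brought rod 1's nose to about 8 mm (±3) outside the rim. It rested there for over 0.4 s over the jar. The rim hid the nose from the fixed cameras, so I worked this out from the rod tail and the tube length.
- **Rod into the jar:** a third pull of 24 mm dropped it in. The wrist picture showed rod 1 inside the jar.
- **Tube in the rest:** it is in both yokes, against the foot stop, mouth end up, as at the start. Rod 2 stayed partway up the tube, well inside the rim. I compared the seat with the starting picture by eye and did not measure it.
- **Lid:** it was 2 to 3 mm off before I lowered it, and I corrected that from the pictures. It stopped at the expected height and looks flat and centred in two views.

**What went wrong:** I first set the tube too low, because I read the tilt as about 4°. Moving forward, its mouth pushed the jar's rim and leaned it by roughly 6°. I backed off and the jar stood upright again with no visible shift.

The tin, mug and vials look undisturbed in the last pictures.

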